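# Charge a grinding jar with a scoop

## Robot

A 6-joint arm with a two-finger parallel gripper is mounted at the origin on the work surface. World frame = base frame: x ahead of the robot, y to its left, z up, the work surface at z = 0. Lengths are in mm, angles in rad, forces in N, time in s.
With the tool pointing down it reaches from about 350 to 875 mm from the base axis. Payload 4.2 kg.
Tool frame: the origin (TCP) lies between the finger pads; the fingertips stand 8 mm ahead of it and the grasp point (between the pads) lies 11 mm behind it; z points along the fingers, y is the line along which they close (so a half turn about z gives the same grasp; the last joint's range is limited). The gripper opens to 85 mm and grips with 20 to 120 N. Pads are 22 mm wide; open, the fingers measure 114 mm over their backs; the gripper's body (76 mm by 85 mm) begins 54 mm behind the grasp point. The pads swing forward as they close: fully open they stand 13 mm farther back than shut.
Start: joints at [1.429, 0.385, 0.008, 0, -1.194, -0.259], TCP at [243.814, 575.46, 239.312] pointing down, gripper open.
Joint ranges: [-3.14, 3.14], [-1.21, 2.06], [-1.07, 1.41], [-3.16, 2.05], [-2.99, -0.16], [-3.1, 3.1]. Speed limits (rad/s): [2.79, 2.79, 3.14, 3.14, 3.14, 3.14].

## Interface

Orientations are given as a unit quaternion [x, y, z, w].
In Python, from bench import read_state, get_image, camera_params, job_done gives the robot as it stands.
- The arm moves only by the tool drive_tool, never from a script. Its argument "moves" is a list that holds one entry, the list of rows, each a list of 7 numbers: the shift along the tool's x, y, z in m, then the turn, a rotation vector about the tool's x, y, z in rad, then the closure in counts, from 0 (fully open) to 255 (shut). A call has 1 to 8 rows; each row shifts and turns the commanded pose from where the row before left it, along the tool's axes as they then stand; what a row does not reach is not made up. A row lasts 1/12 s, in which the tool goes at most 41.7 mm and 7.16 degrees, less where a joint would pass 70% of its speed; a pose out of reach is approached as far as the arm can. A call is refused whole if a number of a shift passes 0.0417 or a number of a turn 0.125, either way. A call with a gripper value outside its range is refused whole. The fingers move at their own pace and stop on an object; the grip force is fixed at half the most. Time passes only in rows, so rows that do not move let the fingers close. It gives the time, the measured TCP pose, the force and the opening at its end, in the units of the state.
- read_state(): the state, without advancing time (a new reading comes with each control period).
- get_image(name): name is "scene" or "top" or "wrist"; returns the picture (420x560x3 uint8, blue, green, red); there is no depth.
- camera_params(name): a dict with "mtx" (3x3 intrinsics, pixels), "extrinsics" (4x4, takes a point from camera to world coordinates). Camera axes: x right, y up, looking along -z (the intrinsics and any distortion apply to the point x, -y, -z); pixel columns grow to the right and rows downward; lengths in mm; the calibration is good to about 2 mm. A picture is of the moment at which its call begins: read the wrist's pose just before it. camera_params takes no time and is no camera call; for the wrist camera it gives the pose at the moment of the call.
- job_done(): hands the job in, once; it reports no verdict.
The state is a dict: "clock": time; "joints": joint angles; "joint_vel": joint speeds; "joint_efforts": joint torques, N m; "position": TCP position; "ee_rot": TCP orientation; "contact_force": force on the tool from outside, world axes, zero at the start; "wrist_torque": the same for the moment, N m; "gripper_width": finger opening in mm.
Only numpy, scipy, OpenCV 4.12 (cv2) and the standard library are available. Lean on these libraries where they do the work, as an engineer would, in place of code of your own. Each camera call takes 0.05 s, during which the arm holds its last target. There are 200 camera calls.

## Task

Pick up the scoop, scoop grinding balls out of the steel tray and tip at least three of the six into the grinding jar; any others must be left in the tray and none spilled. Do not touch the balls with the gripper or shift the other things on the bench. Finish with the scoop laid down on the bench, right way up.

Things in the scene. Friction and masses are not known exactly. Their poses are not given: they have to be found in the camera images.
- tray: Fixed open steel tray holding the balls, 240 x 94 mm over all; long side along its x axis, z up. Origin: centre of its underside. Flat inner floor 190 x 84 mm, 6 mm above the origin; the two end walls slope outwards at 50 degrees from its ends to the rim (230 mm apart); rim 30 mm high there; side walls upright, 5 mm thick, 42 mm high. The balls start in its +x half.
- jar: Fixed open steel grinding jar on a 130 x 130 x 8 mm base plate. Origin: centre of the underside; rim 70 mm above it; outer diameter 116 mm at the rim, inner 104 mm; inner floor 14 mm above the origin.
- jar_mouth (a point): Centre of the mouth of the jar, level with the rim, 70 mm above the bench.
- jar_hollow (a point): Centre of the hollow of the jar, 35 mm above the bench, on the jar axis.
- scoop_pan (a point): Middle of the hollow of the pan, 12 mm above the scoop origin.
- scoop: Loose aluminium scoop, about 160 g, standing on its flat pan. Origin on the underside of the pan; x towards the open lip, z up. Pan x -40 to +45 mm, 74 mm wide (69 inside), floor 1.8 mm; back wall and sides 28 mm high, sides falling to the lip from x = +10 to +34. A neck rises from the back wall to a black handle bar along x: x -50 to -145 mm, 16 mm wide, 20 high, centre 62 mm up.
- scoop_grip (a point): Point to grip on the handle: middle of its section, 88 mm behind and 62 mm above the scoop origin; fingers close along the scoop y axis (16 mm).
- scoop_lip (a point): Middle of the open front lip of the pan, at its underside, 45 mm ahead of the scoop origin.
- ball0_center (a point): Centre of a loose white ceramic grinding ball, 20 mm diameter, about 25 g; all six are alike.
- ball1_center (a point): Centre of a loose white ceramic grinding ball, 20 mm diameter, about 25 g; all six are alike.
- ball2_center (a point): Centre of a loose white ceramic grinding ball, 20 mm diameter, about 25 g; all six are alike.
- ball3_center (a point): Centre of a loose white ceramic grinding ball, 20 mm diameter, about 25 g; all six are alike.
- ball4_center (a point): Centre of a loose white ceramic grinding ball, 20 mm diameter, about 25 g; all six are alike.
- ball5_center (a point): Centre of a loose white ceramic grinding ball, 20 mm diameter, about 25 g; all six are alike.
- reagent: Bystander: amber bottle, 70 mm diameter, 150 mm high; origin at the underside.
- jar_lid: Bystander: steel jar lid, 112 mm disc 12 mm thick with a knob, 30 mm high in all; origin at the underside.
- beaker: Bystander: glass beaker, 70 mm diameter, 90 mm high; origin at the underside.
- spatula: Bystander: spatula lying flat along its x axis.
- brush: Bystander: brush lying flat along its x axis.
- vial: Bystander: small glass vial, 28 mm diameter, 55 mm high; origin at the underside.
- sample_box: Bystander: grey sample box 90 x 70 x 25 mm; origin at the underside.
Not all that is in view belongs to the job. Several things look just like the scoop: the one meant starts farthest from the robot's base.

How it is judged (in metres and radians):
On the way:
1. at least one ball is lifted in the scoop (within 45 mm of the middle of its pan), the ball 65 mm or more above the bench (((distance between ball0_center and scoop_pan below 0.045 m and height (world z) of ball0_center above 0.065 m) or (distance between ball1_center and scoop_pan below 0.045 m and height (world z) of ball1_center above 0.065 m) or (distance between ball2_center and scoop_pan below 0.045 m and height (world z) of ball2_center above 0.065 m) or (distance between ball3_center and scoop_pan below 0.045 m and height (world z) of ball3_center above 0.065 m) or (distance between ball4_center and scoop_pan below 0.045 m and height (world z) of ball4_center above 0.065 m) or (distance between ball5_center and scoop_pan below 0.045 m and height (world z) of ball5_center above 0.065 m))), for 0.2 s.
At the end, for the whole second after the job is handed in: At least three of the six balls lie inside the jar (each centre within 55 mm of the centre of the hollow); every other ball lies inside the tray or the jar; the balls are at rest; the scoop stands on its pan on the bench (underside within 4 mm of the bench, tilted less than 0.1 rad), at rest ((distance between each of ball0_center, ball1_center, ball2_center and jar_hollow below 0.055 m or distance between each of ball0_center, ball1_center, ball3_center and jar_hollow below 0.055 m or distance between each of ball0_center, ball1_center, ball4_center and jar_hollow below 0.055 m or distance between each of ball0_center, ball1_center, ball5_center and jar_hollow below 0.055 m or distance between each of ball0_center, ball2_center, ball3_center and jar_hollow below 0.055 m or distance between each of ball0_center, ball2_center, ball4_center and jar_hollow below 0.055 m or distance between each of ball0_center, ball2_center, ball5_center and jar_hollow below 0.055 m or distance between each of ball0_center, ball3_center, ball4_center and jar_hollow below 0.055 m or distance between each of ball0_center, ball3_center, ball5_center and jar_hollow below 0.055 m or distance between each of ball0_center, ball4_center, ball5_center and jar_hollow below 0.055 m or distance between each of ball1_center, ball2_center, ball3_center and jar_hollow below 0.055 m or distance between each of ball1_center, ball2_center, ball4_center and jar_hollow below 0.055 m or distance between each of ball1_center, ball2_center, ball5_center and jar_hollow below 0.055 m or distance between each of ball1_center, ball3_center, ball4_center and jar_hollow below 0.055 m or distance between each of ball1_center, ball3_center, ball5_center and jar_hollow below 0.055 m or distance between each of ball1_center, ball4_center, ball5_center and jar_hollow below 0.055 m or distance between each of ball2_center, ball3_center, ball4_center and jar_hollow below 0.055 m or distance between each of ball2_center, ball3_center, ball5_center and jar_hollow below 0.055 m or distance between each of ball2_center, ball4_center, ball5_center and jar_hollow below 0.055 m or distance between each of ball3_center, ball4_center, ball5_center and jar_hollow below 0.055 m) and (distance between ball0_center and jar_hollow below 0.055 m or (x of ball0_center in the frame of tray between -0.115 and 0.115 m and y of ball0_center in the frame of tray between -0.044 and 0.044 m and z of ball0_center in the frame of tray between 0 and 0.05 m)) and (distance between ball1_center and jar_hollow below 0.055 m or (x of ball1_center in the frame of tray between -0.115 and 0.115 m and y of ball1_center in the frame of tray between -0.044 and 0.044 m and z of ball1_center in the frame of tray between 0 and 0.05 m)) and (distance between ball2_center and jar_hollow below 0.055 m or (x of ball2_center in the frame of tray between -0.115 and 0.115 m and y of ball2_center in the frame of tray between -0.044 and 0.044 m and z of ball2_center in the frame of tray between 0 and 0.05 m)) and (distance between ball3_center and jar_hollow below 0.055 m or (x of ball3_center in the frame of tray between -0.115 and 0.115 m and y of ball3_center in the frame of tray between -0.044 and 0.044 m and z of ball3_center in the frame of tray between 0 and 0.05 m)) and (distance between ball4_center and jar_hollow below 0.055 m or (x of ball4_center in the frame of tray between -0.115 and 0.115 m and y of ball4_center in the frame of tray between -0.044 and 0.044 m and z of ball4_center in the frame of tray between 0 and 0.05 m)) and (distance between ball5_center and jar_hollow below 0.055 m or (x of ball5_center in the frame of tray between -0.115 and 0.115 m and y of ball5_center in the frame of tray between -0.044 and 0.044 m and z of ball5_center in the frame of tray between 0 and 0.05 m)) and linear speed of each of ball0, ball1, ball2, ball3, ball4, ball5 below 0.05 m/s and height (world z) of scoop between -0.004 and 0.004 m and angle between scoop's own z axis and vertical below 0.1 rad and linear speed of scoop below 0.02 m/s); the robot touches nothing.
It fails at once if the gripper or arm touches a ball (contact force between any of the fingers, the arm and ball0 above 0.5 N or contact force between any of the fingers, the arm and ball1 above 0.5 N or contact force between any of the fingers, the arm and ball2 above 0.5 N or contact force between any of the fingers, the arm and ball3 above 0.5 N or contact force between any of the fingers, the arm and ball4 above 0.5 N or contact force between any of the fingers, the arm and ball5 above 0.5 N).
It fails at once if a bystander is moved more than 30 mm (distance of any of reagent, jar_lid, beaker, spatula, brush, vial, sample_box from where it was at the start of the episode above 0.03 m).
It also fails if it takes over 67 s, if anything falls off the work surface, if the arm or the gripper's body presses on something with over 40 N, if the wrist force passes 120 N, or if a joint passes its speed limit or range.

## Working session

There is one attempt and no reset: what is moved stays moved. The work goes in short steps, Python scripts to look and compute and a tool call to move; the robot and the scene stay as the last step left them, time stands still between calls to the robot, and variables do not carry over. Pictures are saved under pics/ and viewed, on a budget of 10 in all, crops included, one or two more only if the job needs it, and the job is handed in when it is done.

Besides the shell and the picture viewer there is one more tool, called as a command line: name --argument value ..., lists and objects as JSON in quotes. drive_tool: Moves the arm, as the interface text tells. Its arguments: {"type":"object","properties":{"moves":{"type":"array"}},"required":["moves"]}

```bash
ls; mkdir -p pics
python3 - <<'E'
from bench import *
import cv2
print(read_state())
for n in("top","scene"):
    cv2.imwrite(f"pics/{n}0.png",get_image(n)); p=camera_params(n); print(n,p)
E
```

```text
pics
{'clock': 0.0, 'joints': array([ 1.42858123e+00,  3.85591921e-01,  6.61049960e-03, -5.23079436e-04,
       -1.19401308e+00, -2.58629828e-01]), 'joint_vel': array([ 4.95476043e-04, -8.96205521e-06,  7.38981014e-04,  9.57586338e-04,
       -7.15404613e-04,  1.09548332e-03]), 'joint_efforts': array([ 4.51641881e-04, -3.92283475e+01,  1.88396412e+01,  4.18599218e+00,
       -4.62396769e-03, -6.17328780e-06]), 'position': array([243.60846508, 574.94160211, 238.19065747]), 'ee_rot': array([ 9.79962724e-01, -1.99177792e-01, -1.78736994e-04,  1.11136810e-03]), 'contact_force': array([-0.55309381, -0.46740709,  0.11672655]), 'wrist_torque': array([ 0.02870342, -0.03804298,  0.01389072]), 'gripper_width': 85.20170318056209}
top {'mtx': array([[391.40751076,   0.        , 276.08419601],
       [  0.        , 391.40751076, 204.50471476],
       [  0.        ,   0.        ,   1.        ]]), 'extrinsics': array([[ 1.86703555e-02,  9.90837255e-01, -1.33764538e-01,
         3.71119826e+02],
       [-9.99821930e-01,  1.81353680e-02, -5.21687294e-03,
         2.18351699e+01],
       [-2.74320293e-03,  1.33838120e-01,  9.90999411e-01,
         1.09992178e+03],
       [ 0.00000000e+00,  0.00000000e+00,  0.00000000e+00,
         1.00000000e+00]])}
scene {'mtx': array([[431.81917489,   0.        , 274.43058422],
       [  0.        , 431.81917489, 210.1778796 ],
       [  0.        ,   0.        ,   1.        ]]), 'extrinsics': array([[ 5.53102042e-01, -5.72949288e-01,  6.04820009e-01,
         1.17265305e+03],
       [ 8.33109990e-01,  3.78265909e-01, -4.03537664e-01,
        -4.05054152e+02],
       [ 2.42382693e-03,  7.27079098e-01,  6.86549423e-01,
         8.18108955e+02],
       [ 0.00000000e+00,  0.00000000e+00,  0.00000000e+00,
         1.00000000e+00]])}
```

View pics/top0.png

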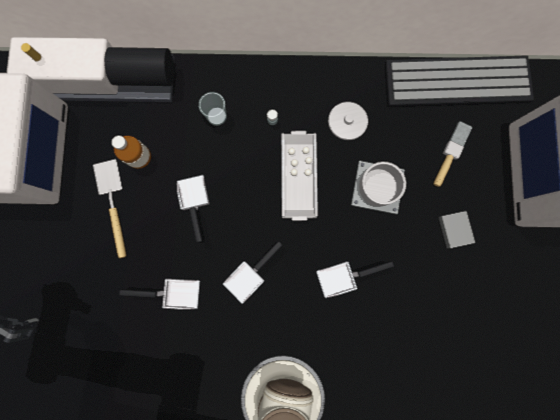

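View pics/scene0.png

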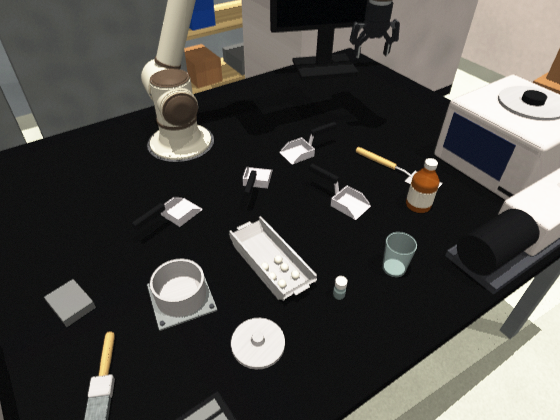

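Top picture: the scoop lookalikes have their pans at (193,192), (182,294), (243,282) and (337,280). The base is at about (283,395), so the pan at (193,192), with its handle towards (197,240), is farthest and is the one to take. Tray is at (299,176), with the balls at its upper (far) end. Jar is at (381,184). Next, a close crop to check the choice.

```bash
cat > h.py <<'E'
import numpy as np, cv2
from bench import *
def ray(n,uv,z,p=None):
    p=p or camera_params(n); K=p["mtx"];E=p["extrinsics"]
    d=np.array([(uv[0]-K[0,2])/K[0,0],-(uv[1]-K[1,2])/K[1,1],-1.]); d=E[:3,:3]@d; c=E[:3,3]
    return c+d*(z-c[2])/d[2]
def proj(n,P,p=None):
    p=p or camera_params(n); q=np.linalg.inv(p["extrinsics"])@np.append(P,1); q=q[:3]*[1,-1,-1]
    u=p["mtx"]@q; return u[:2]/u[2]
E
python3 - <<'E'
from h import *
im=cv2.imread("pics/top0.png")
cv2.imwrite("pics/crop1.png",cv2.resize(im[95:250,165:415],None,fx=3.2,fy=3.2,interpolation=cv2.INTER_CUBIC))
for nm,uv,z in [("base",(283,395),0),("s1",(193,192),2),("s2",(182,294),2),("s3",(243,282),2),("s4",(337,280),2)]:
    P=ray("top",uv,z);print(nm,P.round(),np.hypot(*P[:2]).round())
E
```

```text
base [ 9. -0.  0.] 9.0
s1 [551. 265.   2.] 611.0
s2 [267. 281.   2.] 388.0
s3 [302. 115.   2.] 323.0
s4 [ 312. -144.    2.] 344.0
```

View pics/crop1.png

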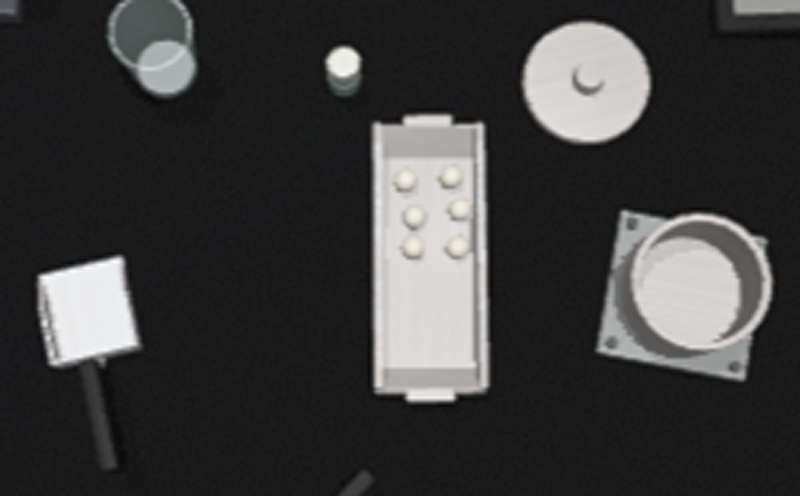

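Run:
```python
from h import *
for nm,(x,y),z in [("lipL",(38,275),2),("lipR",(122,257),2),("bkL",(52,366),28),("bkR",(140,348),28),("hfront",(90,362),72),("hend",(110,466),72),
 ("b",(405,180),16),("b",(450,177),16),("b",(414,216),16),("b",(460,209),16),("b",(413,246),16),("b",(458,246),16),
 ("tFL",(375,124),42),("tFR",(484,124),42),("tNL",(377,390),42),("tNR",(488,390),42),("floorFL",(386,157),6),("floorFR",(475,157),6),("floorNL",(386,367),6),("floorNR",(475,367),6),
 ("jar",(701,281),70),("lid",(588,83),12),("box",(1000,0),0)]:
    print(nm,ray("top",(165+x/3.2,95+y/3.2),z).round(1))
```

```text
lipL [582.  312.2   2. ]
lipR [599.8 237.9   2. ]
bkL [497.5 289.   28. ]
bkR [514.5 213.7  28. ]
hfront [496.2 246.7  72. ]
hend [410.8 226.3  72. ]
b [671.2 -13.7  16. ]
b [674.6 -53.6  16. ]
b [638.5 -22.1  16. ]
b [645.6 -62.8  16. ]
b [611.4 -21.5  16. ]
b [612.1 -61.2  16. ]
tFL [713.8  14.1  42. ]
tFR [715.5 -81.1  42. ]
tNL [480.4   8.5  42. ]
tNR [482.1 -85.7  42. ]
floorFL [694.9   3.4   6. ]
floorFR [696.3 -76.7   6. ]
floorNL [5.045e+02 5.000e-01 6.000e+00]
floorNR [506.  -77.8   6. ]
jar [ 573.9 -260.3   70. ]
lid [ 765.2 -177.6   12. ]
box [ 855.5 -558.9    0. ]
```

```bash
cat >> h.py <<'E'
from scipy.spatial.transform import Rotation as R
def ori(yaw,pitch=0):  # tool down, tool x at world yaw; pitch>0 = scoop lip up (about scoop -y)
    return R.from_euler("z",yaw)*R.from_euler("y",-pitch)*R.from_euler("x",np.pi)
def plan(target,yaw,pitch,n,g,pos=None,rot=None):
    s=read_state(); p=np.array(s["position"] if pos is None else pos); q=R.from_quat(s["ee_rot"]) if rot is None else rot
    T=ori(yaw,pitch); rv=(q.inv()*T).as_rotvec(); d=(np.array(target)-p)/n
    for i in range(n):
        qi=q*R.from_rotvec(rv*i/n)
        print([*map(float,np.append((qi.inv().apply(d)/1000).round(4),(rv/n).round(4)))]+[g],end=",\n")
    return target,T
E
python3 - <<'E'
from h import *
for nm,(x,y) in [("p",(623,210)),("p",(767,238)),("p",(745,380)),("p",(598,352))]: print(ray("top",(165+x/3.2,95+y/3.2),8).round(1))
plan((462,241.5,170),.235,0,14,0)
E
```

```text
[ 649.3 -208.8    8. ]
[ 626.1 -336.6    8. ]
[ 498.6 -314.1    8. ]
[ 521.  -185.6    8. ]
[0.0237, 0.0158, 0.0049, 0.0001, 0.0, -0.0454, 0],
[0.0229, 0.0169, 0.0049, 0.0001, 0.0, -0.0454, 0],
[0.0221, 0.0179, 0.0049, 0.0001, 0.0, -0.0454, 0],
[0.0213, 0.0189, 0.0049, 0.0001, 0.0, -0.0454, 0],
[0.0204, 0.0199, 0.0049, 0.0001, 0.0, -0.0454, 0],
[0.0195, 0.0208, 0.0049, 0.0001, 0.0, -0.0454, 0],
[0.0185, 0.0216, 0.0049, 0.0001, 0.0, -0.0454, 0],
[0.0175, 0.0224, 0.0049, 0.0001, 0.0, -0.0454, 0],
[0.0165, 0.0232, 0.0049, 0.0001, 0.0, -0.0454, 0],
[0.0154, 0.0239, 0.0049, 0.0001, 0.0, -0.0454, 0],
[0.0143, 0.0246, 0.0049, 0.0001, 0.0, -0.0454, 0],
[0.0132, 0.0252, 0.0049, 0.0001, 0.0, -0.0454, 0],
[0.012, 0.0258, 0.0049, 0.0001, 0.0, -0.0454, 0],
[0.0108, 0.0263, 0.0049, 0.0001, 0.0, -0.0454, 0],
```

Jar centre is (574,-261): the rim and base-plate measurements agree to about 1 mm. Setting out above the scoop's handle.

drive_tool --moves '[[[0.024,0.016,0.005,0,0,-0.045,0],[0.023,0.017,0.005,0,0,-0.045,0],[0.022,0.018,0.005,0,0,-0.045,0],[0.021,0.019,0.005,0,0,-0.045,0],[0.02,0.02,0.005,0,0,-0.045,0],[0.0195,0.021,0.005,0,0,-0.045,0],[0.0185,0.0215,0.005,0,0,-0.045,0],[0.0175,0.0225,0.005,0,0,-0.045,0]]]'

```text
clock: 0.77
position: [368.1, 382.6, 198.8]
ee_rot: [1.0, -0.019, -0.0, 0.0]
contact_force: [0.3, 0.1, -0.7]
gripper_width: 85.5
```

drive_tool --moves '[[[0.0165,0.023,0.005,0,0,-0.045,0],[0.0155,0.024,0.005,0,0,-0.045,0],[0.0145,0.0245,0.005,0,0,-0.045,0],[0.013,0.025,0.005,0,0,-0.045,0],[0.012,0.026,0.005,0,0,-0.045,0],[0.011,0.026,0.005,0,0,-0.045,0],[0,0,0,0,0,0,0],[0,0,0,0,0,0,0]]]'

```text
clock: 1.43
position: [461.1, 240.0, 168.6]
ee_rot: [0.994, 0.113, -0.001, 0.0]
contact_force: [-0.6, 0.4, 0.2]
gripper_width: 85.5
```

Run:
```python
from h import *
s=read_state();print(s["clock"],s["position"],R.from_quat(s["ee_rot"]).as_matrix().round(3),s["joints"])
p=camera_params("wrist");cv2.imwrite("pics/w1.png",get_image("wrist"));print(p)
o=np.array([548,262,0]);c,si=np.cos(.235),np.sin(.235)
for l in[(-145,0,72),(-50,0,72),(-88,0,62),(-145,8,72),(45,37,0),(45,-37,0)]:
    w=o+[c*l[0]-si*l[1],si*l[0]+c*l[1],l[2]];print(l,proj("wrist",w,p).round(1))
```

```text
1.4333 [461.13362043 239.98286472 168.6001404 ] [[ 0.975  0.224 -0.001]
 [ 0.224 -0.975 -0.001]
 [-0.001  0.001 -1.   ]] [ 7.92206572e-01  2.73648665e-01 -3.49478319e-01 -2.16880694e-04
 -9.49325023e-01  1.00478924e+00]
{'mtx': array([[311.54709116,   0.        , 278.09159026],
       [  0.        , 311.54709116, 209.55478761],
       [  0.        ,   0.        ,   1.        ]]), 'extrinsics': array([[ 2.24139053e-01,  9.29142104e-01,  2.94035092e-01,
         5.36259950e+02],
       [-9.74556972e-01,  2.13499820e-01,  6.82388101e-02,
         2.57705169e+02],
       [ 6.27112332e-04, -3.01848931e-01,  9.53355563e-01,
         3.02895660e+02],
       [ 0.00000000e+00,  0.00000000e+00,  0.00000000e+00,
         1.00000000e+00]])}
(-145, 0, 72) [277.6 277.5]
(-50, 0, 72) [276.4 164. ]
(-88, 0, 62) [277.  208.8]
(-145, 8, 72) [268.  277.5]
(45, 37, 0) [233.2  42.2]
(45, -37, 0) [318.1  41.4]
```

View pics/w1.png

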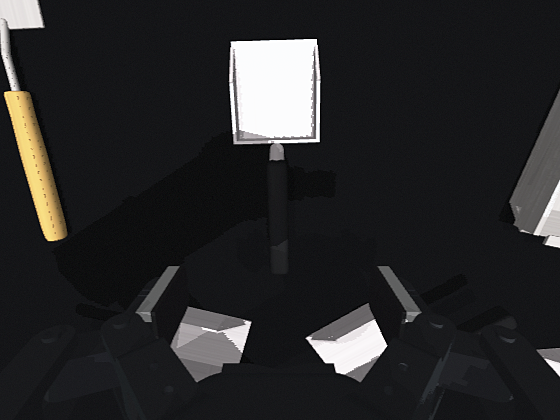

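The wrist picture shows the scoop's lip corners at (231,40) and (318,39), within 2 px of prediction. The handle end is at (280,274), between the fingers. Descending and gripping.

drive_tool --moves '[[[0.0027,-0.0014,0.022,0,0,-0.009,0],[0,0,0.022,0,0,0,0],[0,0,0.022,0,0,0,0],[0,0,0.022,0,0,0,0],[0,0,0.018,0,0,0,0],[0,0,0.0095,0,0,0,0],[0,0,0,0,0,0,120],[0,0,0,0,0,0,255]]]'

```text
clock: 2.15
position: [463.3, 244.2, 54.0]
ee_rot: [0.993, 0.119, 0.0, 0.0]
contact_force: [-0.5, 0.1, 0.3]
gripper_width: 64.2
```

drive_tool --moves '[[[0,0,0,0,0,0,255],[0,0,0,0,0,0,255],[0,0,0,0,0,0,255],[0,0,0,0,0,0,255],[0,0,0,0,0,0,255],[0,0,0,0,0,0,255],[0,0,0,0,0,0,255],[0,0,0,0,0,0,255]]]'

```text
clock: 2.82
position: [463.6, 243.6, 54.8]
ee_rot: [0.993, 0.119, 0.001, -0.0]
contact_force: [-2.1, -0.0, 6.1]
gripper_width: 15.1
```

Gripped (15 mm opening). Lifting, then moving above the near half of the tray.

Run:
```python
from h import *
s=read_state();q=R.from_quat(s["ee_rot"]);print(q.as_matrix()[:,0].round(3))
p,T=plan(s["position"]+[0,0,90],.239,0,4,255);print()
plan((462,-42.6,145),.024,0,11,255,p,T)
```

```text
[0.972 0.236 0.001]
[0.0, -0.0, -0.0225, -0.0001, -0.0003, -0.0001, 255],
[0.0, -0.0, -0.0225, -0.0001, -0.0003, -0.0001, 255],
[0.0, -0.0, -0.0225, -0.0001, -0.0003, -0.0001, 255],
[0.0, -0.0, -0.0225, -0.0001, -0.0003, -0.0001, 255],

[-0.0063, 0.0252, -0.0, 0.0, -0.0, 0.0195, 255],
[-0.0058, 0.0254, -0.0, 0.0, -0.0, 0.0195, 255],
[-0.0053, 0.0255, -0.0, 0.0, -0.0, 0.0195, 255],
[-0.0048, 0.0256, -0.0, 0.0, -0.0, 0.0195, 255],
[-0.0043, 0.0257, -0.0, 0.0, -0.0, 0.0195, 255],
[-0.0038, 0.0257, -0.0, 0.0, -0.0, 0.0195, 255],
[-0.0033, 0.0258, -0.0, 0.0, -0.0, 0.0195, 255],
[-0.0028, 0.0259, -0.0, 0.0, -0.0, 0.0195, 255],
[-0.0023, 0.0259, -0.0, 0.0, -0.0, 0.0195, 255],
[-0.0018, 0.026, -0.0, 0.0, -0.0, 0.0195, 255],
[-0.0013, 0.026, -0.0, 0.0, -0.0, 0.0195, 255],
```

drive_tool --moves '[[[0,0,-0.015,0,0,0,255],[0,0,-0.025,0,0,0,255],[0,0,-0.025,0,0,0,255],[0,0,-0.025,0,0,0,255],[-0.0063,0.025,0,0,0,0.0195,255],[-0.0058,0.0255,0,0,0,0.0195,255],[-0.0053,0.0255,0,0,0,0.0195,255],[-0.0048,0.0255,0,0,0,0.0195,255]]]'

```text
clock: 3.48
position: [461.8, 138.2, 143.5]
ee_rot: [0.997, 0.08, -0.001, -0.0]
contact_force: [0.4, 0.1, -1.6]
gripper_width: 15.0
```

drive_tool --moves '[[[-0.0043,0.0255,0,0,0,0.0195,255],[-0.0038,0.0257,0,0,0,0.0195,255],[-0.0033,0.0258,0,0,0,0.0195,255],[-0.0028,0.026,0,0,0,0.0195,255],[-0.0023,0.026,0,0,0,0.0195,255],[-0.0018,0.026,0,0,0,0.0195,255],[-0.0013,0.026,0,0,0,0.0195,255],[0,0,0,0,0,0,255]]]'

```text
clock: 4.15
position: [460.0, -45.8, 143.1]
ee_rot: [1.0, 0.009, -0.001, 0.0]
contact_force: [0.4, 0.8, -1.8]
gripper_width: 14.8
```

Run:
```python
from h import *
s=read_state();q=R.from_quat(s["ee_rot"]);print(s["position"],q.as_matrix().round(3))
p=camera_params("wrist");im=get_image("wrist");cv2.imwrite("pics/w2.png",im);cv2.imwrite("pics/w2z.png",cv2.resize(im[0:300,130:430],(600,600),interpolation=cv2.INTER_CUBIC))
P=s["position"]
# scoop points (tool x, y from TCP; z rel pan bottom = TCP-54.6)
A=q.as_matrix()
for l in[(45,37,0),(45,-37,0),(-40,37,28),(-40,-37,28)]:
    w=P+A@np.array([l[0]+86,-l[1],54.6-l[2]]);print("scoop",l,w.round(),proj("wrist",w,p).round(1))
c,si=np.cos(.024),np.sin(.024)
for l in[(-95,42,6),(-95,-42,6),(95,42,6),(95,-42,6),(0,42,42),(0,-42,42),(100,42,42),(100,-42,42)]:
    w=[599+c*l[0]-si*l[1],-36.8+si*l[0]+c*l[1],l[2]];print("tray",l,proj("wrist",w,p).round(1))
```

```text
[460.04454296 -45.75099902 143.13108794] [[ 1.     0.018 -0.003]
 [ 0.018 -1.    -0.   ]
 [-0.003  0.    -1.   ]]
scoop (45, 37, 0) [590.  -6.  88.] [208.5   3.7]
scoop (45, -37, 0) [592. -80.  88.] [349.    3.7]
scoop (-40, 37, 28) [505.  -8. 116.] [208.  173.4]
scoop (-40, -37, 28) [507. -82. 116.] [349.5 173.4]
tray (-95, 42, 6) [223.  151.2]
tray (-95, -42, 6) [320.4 150.6]
tray (95, 42, 6) [ 206.4 -131.9]
tray (95, -42, 6) [ 330.3 -132.8]
tray (0, 42, 42) [205.2  12.6]
tray (0, -42, 42) [332.6  11.8]
tray (100, 42, 42) [ 191.7 -190.8]
tray (100, -42, 42) [ 341.  -191.9]
```

View pics/w2z.png

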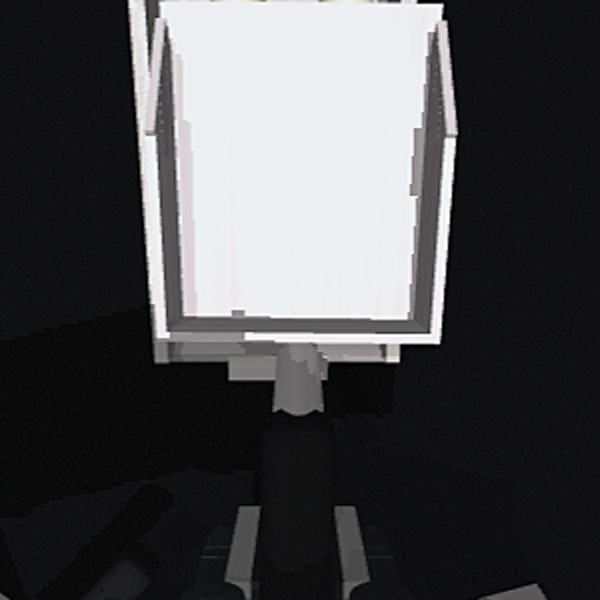

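The pan is centred in the gripper to within about 1 mm (lip corners at px (210,1) and (351,2)). The tray's near end is at px (207..330,181), about 1 mm to the left of my estimate. Shifting sideways and lowering into the tray.

drive_tool --moves '[[[0,-0.0052,0.01,0,0,-0.006,255],[0,0,0.015,0,0,0,255],[0,0,0.015,0,0,0,255],[0,0,0.015,0,0,0,255],[0,0,0.012,0,0,0,255],[0,0,0.008,0,0,0,255],[0,0,0.004,0,0,0,255],[0,0,0,0,0,0,255]]]'

```text
clock: 4.87
position: [460.9, -37.3, 64.1]
ee_rot: [1.0, 0.015, -0.001, 0.0]
contact_force: [0.4, -0.5, -1.4]
gripper_width: 14.6
```

drive_tool --moves '[[[0,0,0.002,0,0,0,255],[0,0,0,0,0,0,255],[0,0,0,0,0,0,255]]]'

```text
clock: 5.12
position: [461.7, -37.4, 63.3]
ee_rot: [1.0, 0.015, 0.001, -0.0]
contact_force: [0.4, -1.1, -1.3]
gripper_width: 14.7
```

drive_tool --moves '[[[-0.001,0.0033,0.001,0,0,0.004,255],[0,0,0.001,0,0,0,255],[0,0,0,0,0,0,255],[0,0,0,0,0,0,255]]]'

```text
clock: 5.45
position: [460.3, -41.0, 61.0]
ee_rot: [1.0, 0.013, 0.0, 0.0]
contact_force: [-0.3, -0.6, 0.5]
gripper_width: 14.8
```

Run:
```python
from h import *
s=read_state();print(s["position"],R.from_quat(s["ee_rot"]).as_matrix()[:,0].round(4),s["contact_force"])
a=get_image("top")[105:215,240:360];b=get_image("scene")[190:320,200:340]
cv2.imwrite("pics/t2.png",np.vstack([cv2.resize(a,(480,330*480//360),interpolation=cv2.INTER_CUBIC)]))
a=cv2.resize(a,(400,367),interpolation=cv2.INTER_CUBIC);b=cv2.resize(b,(395,367),interpolation=cv2.INTER_CUBIC)
cv2.imwrite("pics/t2.png",np.hstack([a,b]))
```

```text
[460.34919204 -41.03237483  60.99235803] [9.997e-01 2.530e-02 1.000e-04] [-0.30791074 -0.56043952  0.53430609]
```

View pics/t2.png

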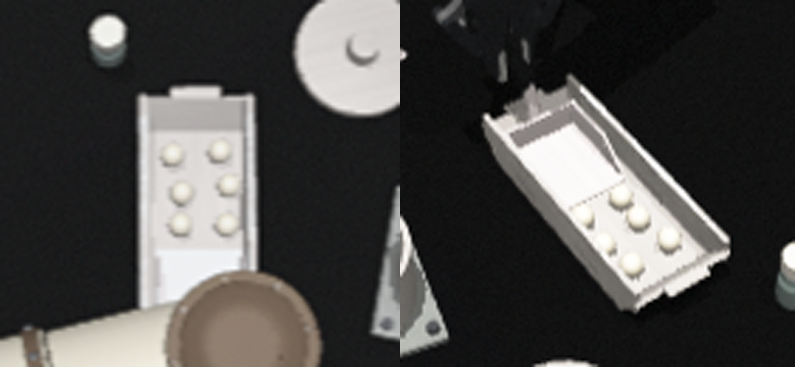

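The pan is flat on the tray floor, its lip just short of the first ball row, and the balls have not moved. Pushing forward.

drive_tool --moves '[[[0.01,0,0.0005,0,0,0,255],[0.018,0,0,0,0,0,255],[0.018,0,0,0,0,0,255],[0.018,0,0,0,0,0,255],[0.015,0,0,0,0,0,255],[0.01,0,0,0,0,0,255],[0.006,0,0,0,0,0,255],[0,0,0,0,0,0,255]]]'

```text
clock: 6.22
position: [554.4, -39.0, 60.6]
ee_rot: [1.0, 0.013, -0.002, 0.001]
contact_force: [-3.6, -2.4, 6.5]
gripper_width: 14.8
```

```bash
cat > look.py <<'E'
from h import *
import sys
s=read_state();print(s["clock"],s["position"],R.from_quat(s["ee_rot"]).as_matrix()[:,0].round(4),s["contact_force"])
a=get_image("top")[105:215,240:360];b=get_image("scene")[190:320,200:340]
a=cv2.resize(a,(400,367),interpolation=cv2.INTER_CUBIC);b=cv2.resize(b,(395,367),interpolation=cv2.INTER_CUBIC)
cv2.imwrite(f"pics/{sys.argv[1]}.png",np.hstack([a,b]))
E
python3 look.py t3
```

```text
6.2167 [554.41595846 -39.02426069  60.6467541 ] [ 0.9997  0.0256 -0.0046] [-3.55516824 -2.38711688  6.45609564]
```

View pics/t3.png

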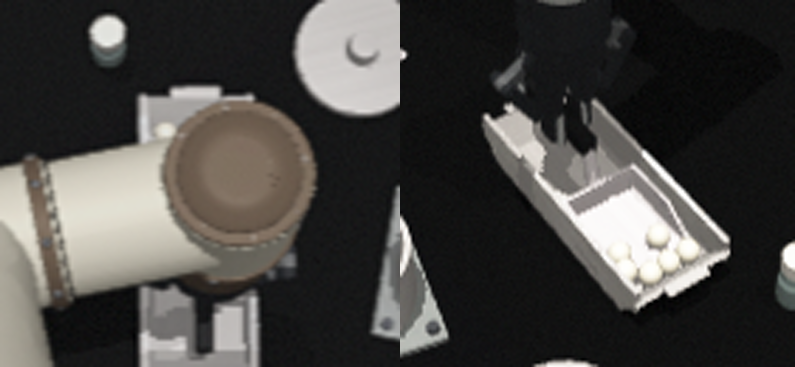

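Two balls are well inside the pan ((620,250) and (657,237) in the picture). Four sit on or at the lip, against the end slope. Next: creep forward into the slope, then scoop up along it with the lip tilting up.

```bash
cat >> h.py <<'E'
LIP=np.array([132.5,0.8,54.6])
def planlip(wps,g=255,pos=None,rot=None,mode="rel"):
    """wps: (dx_along_yaw, dz, yaw, pitch, n) of the lip, relative steps"""
    s=read_state(); p=np.array(s["position"] if pos is None else pos); q=R.from_quat(s["ee_rot"]) if rot is None else rot
    l=p+q.apply(LIP); print("lip",l.round(1))
    for dx,dz,yaw,pit,n in wps:
        p0=q.as_matrix()[:,0]; y0=np.arctan2(p0[1],p0[0]); T=ori(yaw,pit)
        rv=(q.inv()*T).as_rotvec(); d=np.array([dx*np.cos(y0),dx*np.sin(y0),dz])/n
        for i in range(n):
            qn=q*R.from_rotvec(rv/n); ln=l+d; pn=ln-qn.apply(LIP)
            print([*map(float,np.append((q.inv().apply(pn-p)/1000).round(4),(rv/n).round(3)))]+[g],end=",\n")
            q,l,p=qn,ln,pn
    print("end tcp",p.round(1),"lip",l.round(1)); return p,q
E
python3 - <<'E'
from h import *
planlip([(6,0,.0256,0,3),(20,28,.0256,.3,5),(0,70,.0256,.35,4)])
E
```

```text
lip [686.7 -36.5   5.6]
[0.0019, 0.0, 0.0001, 0.0, 0.001, -0.0, 255],
[0.0019, 0.0, 0.0001, 0.0, 0.001, -0.0, 255],
[0.0019, 0.0, 0.0001, 0.0, 0.001, -0.0, 255],
[0.001, -0.0, 0.0024, 0.0, 0.06, 0.0, 255],
[0.0013, 0.0, 0.0027, 0.0, 0.06, 0.0, 255],
[0.0016, -0.0, 0.003, 0.0, 0.06, 0.0, 255],
[0.0019, -0.0, 0.0033, 0.0, 0.06, 0.0, 255],
[0.0022, -0.0, 0.0036, 0.0, 0.06, 0.0, 255],
[0.0045, 0.0, -0.0151, 0.0, 0.012, 0.0, 255],
[0.0047, 0.0, -0.015, 0.0, 0.012, 0.0, 255],
[0.0049, 0.0, -0.0149, 0.0, 0.012, 0.0, 255],
[0.0051, 0.0, -0.0149, 0.0, 0.012, 0.0, 255],
end tcp [569.5 -38.7 109.4] lip [712.7 -35.9 103.6]
```

drive_tool --moves '[[[0.002,0,0,0,0,0,255],[0.002,0,0,0,0,0,255],[0.002,0,0,0,0,0,255],[0.001,0,0.002,0,0.06,0,255],[0.0013,0,0.0025,0,0.06,0,255],[0.0016,0,0.003,0,0.06,0,255],[0.0019,0,0.0033,0,0.06,0,255],[0.0022,0,0.0036,0,0.06,0,255]]]'

```text
clock: 6.98
position: [572.1, -37.3, 47.6]
ee_rot: [0.989, 0.012, 0.15, -0.003]
contact_force: [1.7, -2.8, -1.1]
gripper_width: 15.1
```

```bash
python3 look.py t4
```

```text
6.9833 [572.14644561 -37.29668411  47.60583163] [0.9547 0.0231 0.2968] [ 1.73465204 -2.75887358 -1.13414988]
```

View pics/t4.png

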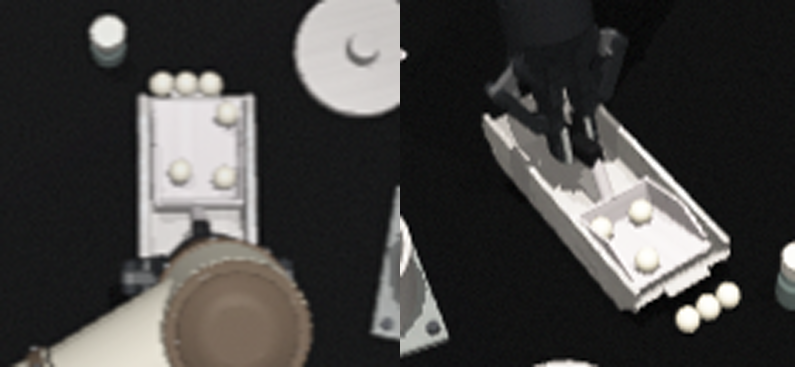

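Three balls ride in the pan, but three are just beyond the end rim. Triangulating where those are from the two pictures.

Run:
```python
from h import *
T=[(162,84),(186,84),(210,84)];S=[(728,296),(708,307),(687,319)]
T=[(240+x*.3,105+y*.3) for x,y in T]; S=[(200+(x-400)*140/395,190+y*130/367) for x,y in S]
for t,s in zip(T,S):
    best=min(((np.hypot(*(ray("top",t,z)-ray("scene",sx,z))[:2]),z) for z in range(-10,120,2) for sx in [s]))
    print(best,ray("top",t,best[1]).round(1))
```

```text
(np.float64(4.347091586862403), 2) [737.7  -4.7   2. ]
(np.float64(4.808219987991733), 2) [738.1 -25.6   2. ]
(np.float64(4.747817604696427), 2) [738.5 -46.5   2. ]
```

drive_tool --moves '[[[0.0045,0,-0.0145,0,0,0,255],[0.0045,0,-0.0145,0,0,0,255],[0.0045,0,-0.0145,0,0.01,0,255]]]'

```text
clock: 7.33
position: [572.8, -37.7, 93.9]
ee_rot: [0.988, 0.012, 0.153, -0.002]
contact_force: [0.9, -0.1, -1.6]
gripper_width: 14.8
```

```bash
cat > balls.py <<'E'
from h import *
import sys
s=read_state();print(s["clock"],s["position"].round(1))
im=get_image("top"); c0=camera_params("top")
cv2.imwrite(f"pics/{sys.argv[1]}.png",im)
m=((im.min(2)>150)).astype(np.uint8)
n,l,st,c=cv2.connectedComponentsWithStats(m)
for i in range(1,n):
    if 15<st[i,4]<400 and 40<c[i][1]<260: print(c[i].round(1),st[i,2:5],ray("top",c[i],10,c0).round(1))
E
python3 balls.py b1
```

```text
7.3333 [572.8 -37.7  93.9]
[216.4 115.5] [ 18  16 216] [775.5 205.5  10. ]
[271.8 114. ] [10  9 72] [782.8  44.9  10. ]
[295.5 114.3] [ 20   7 101] [783.3 -23.8  10. ]
[457.3 141.2] [ 26  36 386] [ 711.  -488.8   10. ]
[118.  141.5] [ 13  12 131] [692.6 485.4  10. ]
```

The spilled row is rolling in +x: x went from 737 to 783 in 0.35 s, at about 0.13 m/s. I'll get the pan (tilted, three balls aboard) ahead of it as a fence before it can leave the bench.

drive_tool --moves '[[[0.0383,-0.002,0.0119,0,0,0,255],[0.039,-0.002,0.0122,0,0,0,255],[0.039,-0.002,0.0122,0,0,0,255],[0.037,-0.002,0.0157,0,0,0,255],[0.035,0.001,0.0215,0,0,0,255],[0.03,0.001,0.024,0,0,0,255],[0.02,0.0006,0.021,0,0,0,255],[0.008,0.0003,0.011,0,0,0,255]]]'

```text
clock: 8.05
position: [847.5, -25.8, 40.1]
ee_rot: [0.988, 0.013, 0.152, -0.003]
contact_force: [-1.2, -1.1, -1.6]
gripper_width: 15.0
```

```bash
python3 balls.py b2
python3 - <<'E'
from h import *
a=cv2.imread("pics/b2.png")[40:180,220:380];b=get_image("scene")[200:420,200:420]
cv2.imwrite("pics/b2z.png",np.hstack([cv2.resize(a,(420,367),interpolation=cv2.INTER_CUBIC),cv2.resize(b,(367,367),interpolation=cv2.INTER_CUBIC)]))
E
```

```text
8.05 [847.5 -25.8  40.1]
[271.9 114.2] [ 8  8 48] [782.1  44.8  10. ]
[210.  116.6] [ 5  7 22] [771.9 223.9  10. ]
[118.  141.5] [ 13  12 127] [692.6 485.6  10. ]
[453.9 149.1] [ 17  17 182] [ 687.4 -478.2   10. ]
[359.1 200.8] [18 18 96] [ 532.9 -205.6   10. ]
```

View pics/b2z.png

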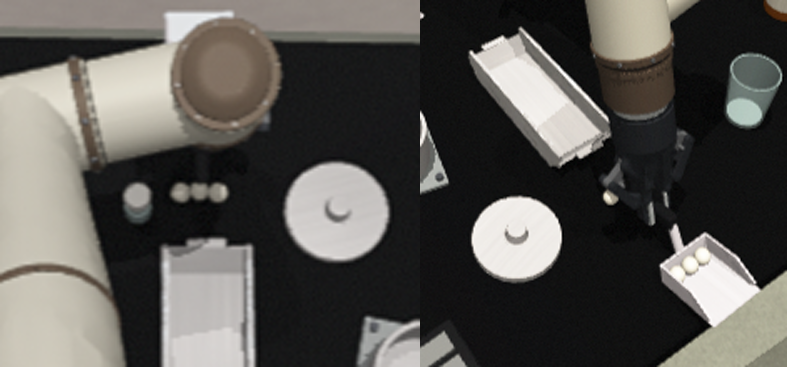

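The fence picture shows three balls safe at the back of the pan. The three spilled ones are at crop (180..218,191), x≈787, almost stopped, so they roll with strong friction and aren't going off the edge. I'll lift clear, tip the carried three into the jar, then come back for the rest.

drive_tool --moves '[[[0.003,0,-0.0095,0,0,0,255],[0.0075,0,-0.024,0,0,0,255],[0.009,0,-0.0285,0,0.02,0,255],[0.009,0,-0.0285,0,0.02,0,255],[0.0025,0,-0.009,0,0.02,0,255],[0,0,0,0,0,0,255]]]'

```text
clock: 8.65
position: [844.2, -25.8, 155.4]
ee_rot: [0.982, 0.013, 0.187, -0.003]
contact_force: [0.0, -0.0, -2.1]
gripper_width: 15.0
```

```bash
cat >> h.py <<'E'
def ramp(target,yaw,pitch,w,g=255):
    s=read_state(); p=np.array(s["position"]); q=R.from_quat(s["ee_rot"]); T=ori(yaw,pitch)
    rv=(q.inv()*T).as_rotvec(); D=np.array(target)-p; w=np.array(w,float)/sum(w); f=0
    for a in w:
        qi=q*R.from_rotvec(rv*f); f+=a
        print([*map(float,np.append((qi.inv().apply(D*a)/1000).round(4),(rv*a).round(3)))]+[g],end=",\n")
def tcp(lip,yaw,pitch): return np.array(lip)-ori(yaw,pitch).apply(LIP)
E
python3 - <<'E'
from h import *
s=read_state();print(s["clock"],s["position"],R.from_quat(s["ee_rot"]).as_matrix()[:,0])
y=-.45;j=np.array([574,-261.]);l=j-25*np.array([np.cos(y),np.sin(y)])
t=tcp((*l,112),y,.3);print(t)
ramp(t,y,.3,[1,2,3,4,4,4,4,4,4,4,4,4,3,2,1,.5])
E
python3 balls.py b3
```

```text
8.65 [844.23540194 -25.84462145 155.35243672] [0.92958288 0.02423301 0.36781575]
[ 423.32724626 -187.32831553  125.00494492]
[-0.0084, 0.0031, -0.0026, -0.003, -0.002, 0.009, 255],
[-0.0167, 0.0064, -0.0052, -0.007, -0.003, 0.019, 255],
[-0.0249, 0.0101, -0.0077, -0.01, -0.005, 0.028, 255],
[-0.0329, 0.0145, -0.01, -0.013, -0.006, 0.037, 255],
[-0.0324, 0.0158, -0.0096, -0.013, -0.006, 0.037, 255],
[-0.0318, 0.0171, -0.0092, -0.013, -0.006, 0.037, 255],
[-0.0312, 0.0184, -0.0088, -0.013, -0.006, 0.037, 255],
[-0.0306, 0.0196, -0.0083, -0.013, -0.006, 0.037, 255],
[-0.0299, 0.0209, -0.0079, -0.013, -0.006, 0.037, 255],
[-0.0291, 0.0221, -0.0074, -0.013, -0.006, 0.037, 255],
[-0.0283, 0.0232, -0.0069, -0.013, -0.006, 0.037, 255],
[-0.0275, 0.0243, -0.0064, -0.013, -0.006, 0.037, 255],
[-0.0199, 0.0191, -0.0045, -0.01, -0.005, 0.028, 255],
[-0.013, 0.0131, -0.0028, -0.007, -0.003, 0.019, 255],
[-0.0064, 0.0067, -0.0013, -0.003, -0.002, 0.009, 255],
[-0.0031, 0.0034, -0.0006, -0.002, -0.001, 0.005, 255],
8.65 [844.2 -25.8 155.4]
[271.7 113.8] [ 8  9 54] [783.4  45.1  10. ]
[303.2 112.6] [ 5  6 22] [788.7 -46.1  10. ]
[118.  141.5] [ 13  12 127] [692.6 485.6  10. ]
[454.  149.1] [ 17  17 181] [ 687.4 -478.3   10. ]
[359.1 200.8] [18 18 96] [ 532.9 -205.6   10. ]
```

drive_tool --moves '[[[-0.0084,0.003,-0.0026,-0.003,-0.002,0.009,255],[-0.0167,0.0064,-0.005,-0.007,-0.003,0.019,255],[-0.025,0.01,-0.0077,-0.01,-0.005,0.028,255],[-0.033,0.0145,-0.01,-0.013,-0.006,0.037,255],[-0.0325,0.016,-0.0096,-0.013,-0.006,0.037,255],[-0.032,0.017,-0.009,-0.013,-0.006,0.037,255],[-0.031,0.0184,-0.0088,-0.013,-0.006,0.037,255],[-0.0306,0.0196,-0.0083,-0.013,-0.006,0.037,255]]]'

```text
clock: 9.37
position: [613.6, -113.3, 131.2]
ee_rot: [0.98, -0.115, 0.159, 0.019]
contact_force: [0.9, -0.1, -2.0]
gripper_width: 14.9
```

drive_tool --moves '[[[-0.03,0.021,-0.0079,-0.013,-0.006,0.037,255],[-0.029,0.022,-0.0074,-0.013,-0.006,0.037,255],[-0.0283,0.0232,-0.0069,-0.013,-0.006,0.037,255],[-0.0275,0.0243,-0.0064,-0.013,-0.006,0.037,255],[-0.02,0.019,-0.0045,-0.01,-0.005,0.028,255],[-0.013,0.013,-0.0028,-0.007,-0.003,0.019,255],[-0.0064,0.0067,-0.0013,-0.003,-0.002,0.009,255],[-0.003,0.0034,-0.0006,-0.002,-0.001,0.005,255]]]'

```text
clock: 10.03
position: [419.8, -187.7, 120.4]
ee_rot: [0.964, -0.222, 0.14, 0.036]
contact_force: [1.5, -0.1, -2.0]
gripper_width: 14.8
```

drive_tool --moves '[[[0,0,0,0,0,0,255],[0,0,0,0,0,0,255]]]'

```text
clock: 10.2
position: [423.2, -187.1, 121.5]
ee_rot: [0.964, -0.221, 0.142, 0.035]
contact_force: [0.5, -0.0, -1.9]
gripper_width: 14.8
```

Run:
```python
from h import *
s=read_state();q=R.from_quat(s["ee_rot"]);A=q.as_matrix();print(s["clock"],s["position"],A.round(3),"lip",s["position"]+A@LIP)
# tilt about lip: down to z 78 lip
y=-.45;c=np.array([np.cos(y),np.sin(y)])
l=(s["position"]+A@LIP);w=np.array([574,-261])-25*c-l[:2];print("lip error along/across",w@c,w@[-c[1],c[0]])
planlip([(w@c,-10,y,.1,3),(0,-12,y,-.1,4),(0,-10,y,-.7,8)])
a=get_image("top")[130:260,320:460];b=get_image("scene")[220:360,100:260]
cv2.imwrite("pics/j1.png",np.hstack([cv2.resize(a,(395,367),interpolation=cv2.INTER_CUBIC),cv2.resize(b,(400,367),interpolation=cv2.INTER_CUBIC)]))
```

```text
10.2 [ 423.18836853 -187.08396949  121.4563405 ] [[ 0.862 -0.436  0.258]
 [-0.416 -0.9   -0.131]
 [ 0.289  0.005 -0.957]] lip [ 551.18164437 -250.02733552  107.53139843]
lip error along/across 0.3194530697821877 0.044894307713661305
lip [ 551.2 -250.   107.5]
[0.0029, 0.0001, -0.0052, 0.002, -0.065, 0.0, 255],
[0.0031, 0.0001, -0.0052, 0.002, -0.065, 0.0, 255],
[0.0034, 0.0001, -0.0051, 0.002, -0.065, 0.0, 255],
[0.0026, -0.0, -0.0036, 0.0, -0.05, -0.0, 255],
[0.0027, 0.0, -0.0036, 0.0, -0.05, -0.0, 255],
[0.0029, -0.0, -0.0036, 0.0, -0.05, -0.0, 255],
[0.003, -0.0, -0.0036, 0.0, -0.05, -0.0, 255],
[0.0046, 0.0, -0.0085, 0.0, -0.075, -0.0, 255],
[0.0047, -0.0, -0.0085, 0.0, -0.075, -0.0, 255],
[0.0048, 0.0, -0.0086, 0.0, -0.075, -0.0, 255],
[0.0049, 0.0, -0.0086, 0.0, -0.075, -0.0, 255],
[0.005, -0.0, -0.0086, 0.0, -0.075, -0.0, 255],
[0.005, 0.0, -0.0087, 0.0, -0.075, -0.0, 255],
[0.0051, -0.0, -0.0087, 0.0, -0.075, -0.0, 255],
[0.0052, -0.0, -0.0088, 0.0, -0.075, -0.0, 255],
end tcp [ 492.2 -220.7  202.7] lip [ 551.5 -250.2   75.5]
```

View pics/j1.png

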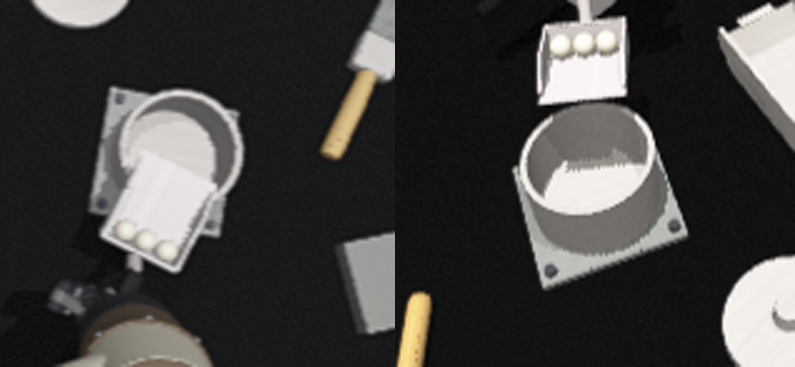

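Three balls lie at the back of the pan, and its lip is over the jar mouth. Tipping slowly about the lip.

drive_tool --moves '[[[0.003,0,-0.005,0.002,-0.065,0,255],[0.003,0,-0.005,0.002,-0.065,0,255],[0.0034,0,-0.005,0.002,-0.065,0,255],[0.0026,0,-0.0036,0,-0.05,0,255],[0.0027,0,-0.0036,0,-0.05,0,255],[0.0029,0,-0.0036,0,-0.05,0,255],[0.003,0,-0.0036,0,-0.05,0,255],[0.0046,0,-0.0085,0,-0.075,0,255]]]'

```text
clock: 10.97
position: [441.7, -196.4, 160.1]
ee_rot: [0.971, -0.222, -0.087, -0.02]
contact_force: [0.2, -0.6, -2.4]
gripper_width: 14.6
```

drive_tool --moves '[[[0.0047,0,-0.0085,0,-0.075,0,255],[0.0048,0,-0.0086,0,-0.075,0,255],[0.0049,0,-0.0086,0,-0.075,0,255],[0.005,0,-0.0086,0,-0.075,0,255],[0.005,0,-0.0087,0,-0.075,0,255],[0.005,0,-0.0087,0,-0.075,0,255],[0.0052,0,-0.0088,0,-0.075,0,255],[0,0,0,0,0,0,255]]]'

```text
clock: 11.63
position: [494.4, -221.9, 198.2]
ee_rot: [0.915, -0.21, -0.335, -0.077]
contact_force: [0.9, -0.6, -2.1]
gripper_width: 15.0
```

drive_tool --moves '[[[0,0,0,0,0,0,255],[0,0,0,0,0,0,255],[0,0,-0.02,0,0,0,255],[0,0,-0.02,0,0,0,255],[0,0,-0.02,0,0,0,255],[0,0,0,0,0,0,255]]]'

```text
clock: 12.13
position: [527.8, -238.7, 251.5]
ee_rot: [0.917, -0.21, -0.33, -0.075]
contact_force: [0.4, -0.3, -1.1]
gripper_width: 15.0
```

```bash
python3 balls.py b4
python3 - <<'E'
from h import *
a=cv2.imread("pics/b4.png")[80:260,230:450];b=get_image("scene")[220:360,100:260]
cv2.imwrite("pics/j2.png",np.hstack([cv2.resize(a,(440,360),interpolation=cv2.INTER_CUBIC),cv2.resize(b,(360,360),interpolation=cv2.INTER_CUBIC)]))
for z in(0,15,55):print(ray("top",(271.8,113.9),z))
E
```

```text
12.1333 [ 527.8 -238.7  251.5]
[344.  109.5] [ 27  15 295] [ 800.3 -164.3   10. ]
[216.2 115.4] [ 17  16 204] [775.8 206.   10. ]
[271.9 114. ] [10  9 71] [782.7  44.7  10. ]
[295.5 112.5] [20  6 94] [788.7 -23.8  10. ]
[118.  141.5] [ 13  12 127] [692.6 485.6  10. ]
[455.1 150. ] [ 16  15 146] [ 684.8 -481.3   10. ]
[786.94531724  45.16135827   0.        ]
[781.27456637  44.84325126  15.        ]
[766.15256405  43.99496591  55.        ]
```

View pics/j2.png

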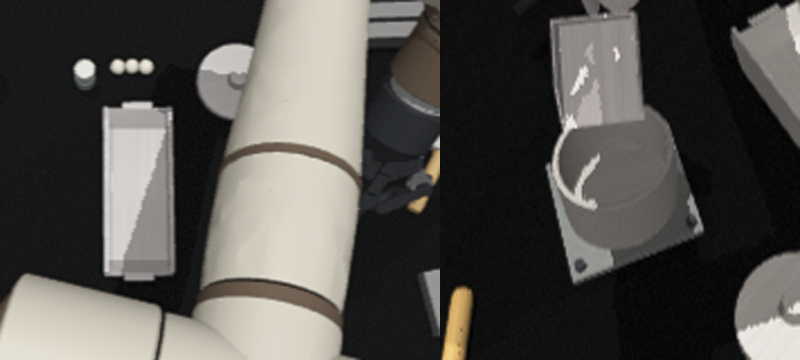

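The pan is empty. The jar's inside is hidden in shadow and behind its wall in this view; I'll check it later from the top camera. The spilled row is at rest at x≈787, y = -4, -24 and -44. Plan for them: lower the pan nose-down between the tray and the balls, nudge them slowly clear of the tray, then take them with one quick flat stroke.

Run:
```python
from h import *
t=tcp((766,-24,60),0,-.75);print(t, "edge x",ray("top",(300,56),0))
ramp(t,0,-.75,[1,2,3,3,3,3,3,3,3,3,3,2,1.5,1,.5])
m=cv2.imread("pics/b4.png");j=m[160:215,350:415]  # jar region brightness
```

```text
[706.26870117 -23.2        190.26734794] edge x [968.62371644 -35.46999661   0.        ]
[0.0026, -0.0078, 0.0, -0.009, -0.001, -0.01, 255],
[0.0053, -0.0155, -0.0001, -0.017, -0.003, -0.019, 255],
[0.0084, -0.023, -0.0006, -0.026, -0.004, -0.029, 255],
[0.0091, -0.0227, -0.0012, -0.026, -0.004, -0.029, 255],
[0.0097, -0.0224, -0.0018, -0.026, -0.004, -0.029, 255],
[0.0104, -0.0221, -0.0024, -0.026, -0.004, -0.029, 255],
[0.011, -0.0217, -0.0031, -0.026, -0.004, -0.029, 255],
[0.0116, -0.0213, -0.0037, -0.026, -0.004, -0.029, 255],
[0.0122, -0.0208, -0.0042, -0.026, -0.004, -0.029, 255],
[0.0128, -0.0204, -0.0048, -0.026, -0.004, -0.029, 255],
[0.0133, -0.0199, -0.0054, -0.026, -0.004, -0.029, 255],
[0.0093, -0.0129, -0.004, -0.017, -0.003, -0.019, 255],
[0.0071, -0.0095, -0.0032, -0.013, -0.002, -0.014, 255],
[0.0048, -0.0062, -0.0022, -0.009, -0.001, -0.01, 255],
[0.0024, -0.0031, -0.0011, -0.004, -0.001, -0.005, 255],
```

drive_tool --moves '[[[0.0026,-0.0078,0,-0.009,-0.001,-0.01,255],[0.0053,-0.0155,0,-0.017,-0.003,-0.019,255],[0.0084,-0.023,-0.0006,-0.026,-0.004,-0.029,255],[0.009,-0.0227,-0.0012,-0.026,-0.004,-0.029,255],[0.0097,-0.0224,-0.0018,-0.026,-0.004,-0.029,255],[0.0104,-0.022,-0.0024,-0.026,-0.004,-0.029,255],[0.011,-0.0217,-0.003,-0.026,-0.004,-0.029,255],[0.0116,-0.0213,-0.0037,-0.026,-0.004,-0.029,255]]]'

```text
clock: 12.9
position: [634.4, -106.4, 211.1]
ee_rot: [0.93, -0.082, -0.356, -0.029]
contact_force: [0.5, -0.3, -1.6]
gripper_width: 14.6
```

drive_tool --moves '[[[0.0122,-0.0208,-0.0042,-0.026,-0.004,-0.029,255],[0.0128,-0.0204,-0.0048,-0.026,-0.004,-0.029,255],[0.0133,-0.02,-0.0054,-0.026,-0.004,-0.029,255],[0.0093,-0.013,-0.004,-0.017,-0.003,-0.019,255],[0.007,-0.0095,-0.0032,-0.013,-0.002,-0.014,255],[0.0048,-0.0062,-0.0022,-0.009,-0.001,-0.01,255],[0.0024,-0.003,-0.001,-0.004,-0.001,-0.005,255],[0,0,0,0,0,0,255]]]'

```text
clock: 13.57
position: [705.7, -21.6, 187.5]
ee_rot: [0.93, 0.002, -0.366, 0.003]
contact_force: [-0.8, -0.6, -1.7]
gripper_width: 15.3
```

drive_tool --moves '[[[0,0,0,0,0,0,255],[0,0,0,0,0,0,255]]]'

```text
clock: 13.73
position: [705.4, -24.2, 189.6]
ee_rot: [0.931, -0.0, -0.365, 0.002]
contact_force: [0.5, -0.4, -0.7]
gripper_width: 14.9
```

Run:
```python
from h import *
s=read_state();q=R.from_quat(s["ee_rot"]);A=q.as_matrix();print(s["clock"],s["position"],A[:,0].round(3),"lip",s["position"]+A@LIP)
ramp(tcp((767,-24,3.5),0,-.75),0,-.75,[1,2,2,2,2,1.5,1])
# wrist detection
p=camera_params("wrist");im=get_image("wrist");cv2.imwrite("pics/w5.png",im)
for y in(-4,-24,-44):print("pred",proj("wrist",(787,y,10),p).round(1))
g=im.min(2);n,l,st,c=cv2.connectedComponentsWithStats((g>150).astype(np.uint8))
for i in range(1,n):
    if st[i,4]>60:print(c[i].round(1),st[i])
# jar view from top
t=get_image("top");cv2.imwrite("pics/top5.png",t)
```

```text
13.7333 [705.39943971 -24.24671688 189.61235782] [ 0.733 -0.002 -0.68 ] lip [765.42397039 -25.48707219  59.48331711]
[0.0034, -0.0001, 0.0034, 0.0, -0.0, -0.0, 255],
[0.0068, -0.0002, 0.0069, 0.001, -0.0, -0.0, 255],
[0.0068, -0.0002, 0.0069, 0.001, -0.0, -0.0, 255],
[0.0068, -0.0002, 0.0069, 0.001, -0.0, -0.0, 255],
[0.0069, -0.0002, 0.0069, 0.001, -0.0, -0.0, 255],
[0.0051, -0.0001, 0.0052, 0.001, -0.0, -0.0, 255],
[0.0034, -0.0001, 0.0034, 0.0, -0.0, -0.0, 255],
pred [240.4 -90.9]
pred [277.2 -90.9]
pred [314.  -90.9]
[156.2   7.1] [132   0  46  18 618]
[278.5  94.7] [  198     0   161   221 26018]
[492.3  16.8] [ 432    0  128   42 4090]
[498.1 164.6] [  404   103   156   124 10026]
[554.9 227.9] [547 222  13  10  66]
[345.3 247.9] [ 313  231   65   36 1357]
[207.8 247.2] [178 233  57  31 979]
[119.1 258. ] [  86  245   67   36 1355]
[525.7 347.8] [ 477  301   83  112 5767]
[  8.8 332.1] [  0 311  26  51 843]
[120.8 318.5] [ 86 311  58  22 223]
[ 49.8 338.7] [ 35 315  35  48 708]
[258.  350.1] [254 332   8  33 205]
[157.4 359.4] [149 353  20  17 100]
```

drive_tool --moves '[[[0.0034,0,0.0034,0,0,0,255],[0.0068,0,0.0068,0,0,0,255],[0.0068,0,0.0068,0,0,0,255],[0.0068,0,0.0068,0,0,0,255],[0.0068,0,0.0068,0,0,0,255],[0.005,0,0.005,0,0,0,255],[0.0034,0,0.0034,0,0,0,255],[0,0,0,0,0,0,255]]]'

```text
clock: 14.5
position: [707.2, -23.5, 131.9]
ee_rot: [0.93, 0.0, -0.367, 0.002]
contact_force: [0.2, -0.4, -1.4]
gripper_width: 14.7
```

```bash
cat > sc.py <<'E'
from h import *
# detect white balls from scene cam near bench z=10 in region x 730..970,y -120..40
s=read_state();A=R.from_quat(s["ee_rot"]).as_matrix();print(s["clock"],s["position"].round(1),A[:,0].round(3),"F",s["contact_force"].round(1),"lip",(s["position"]+A@LIP).round(1))
E=camera_params("scene");im=get_image("scene");cv2.imwrite("pics/s_%d.png"%(s["clock"]*100),im)
g=cv2.cvtColor(im,cv2.COLOR_BGR2GRAY)
n,l,st,c=cv2.connectedComponentsWithStats((g>130).astype(np.uint8))
for i in range(1,n):
    w=ray("scene",c[i],11,E)
    if 15<st[i,4]<1500 and 725<w[0]<1000 and -140<w[1]<60: print(c[i].round(1),st[i,2:5],w.round(1))
c=cv2.HoughCircles(cv2.resize(g,None,fx=3,fy=3,interpolation=cv2.INTER_CUBIC),cv2.HOUGH_GRADIENT,1,20,param1=80,param2=14,minRadius=11,maxRadius=20)
if c is not None:
    for u,v,r in c[0]:
        w=ray("scene",(u/3,v/3),10,E)
        if 725<w[0]<1000 and -140<w[1]<60: print("circ",(u/3).round(1),(v/3).round(1),r/3,w.round(1))
E
python3 sc.py
python3 - <<'E'
from h import *
for y in(-4,-24,-44):print("pred",proj("scene",(787,y,10)).round(1))
E
```

```text
14.5 [707.2 -23.5 131.9] [ 0.731 -0.001 -0.683] F [ 0.2 -0.4 -1.4] lip [766.8 -24.7   1.6]
[317.4 296.6] [ 15  26 251] [750.5  -6.6  11. ]
[306.7 304.7] [ 6 16 65] [754.5 -39.4  11. ]
[328.7 309.2] [ 6  6 30] [790.4  -6.3  11. ]
[321.7 314. ] [ 6  7 30] [791.6 -26.6  11. ]
[313.5 318. ] [ 8  7 48] [789.8 -47.5  11. ]
circ 339.5 293.2 6.4666667 [770.2  41.5  10. ]
circ 321.8 313.8 4.6 [791.  -25.6  10. ]
circ 340.5 285.8 6.066667 [755.7  56.6  10. ]
circ 328.8 309.2 4.4 [790.1  -5.4  10. ]
circ 314.2 318.5 4.1666665 [791.1 -46.6  10. ]
pred [328.5 307.9]
pred [321.3 312.2]
pred [314.  316.6]
```

Run:
```python
from h import *
planlip([(18,0.5,0,-.75,3),(54,0,0,-.2,9)])
```

```text
lip [767.2 -24.8   2.7]
[0.0043, 0.0002, -0.0042, 0.002, -0.0, -0.0, 255],
[0.0043, 0.0002, -0.0042, 0.002, -0.0, -0.0, 255],
[0.0043, 0.0001, -0.0042, 0.002, -0.0, -0.0, 255],
[0.0013, -0.0, 0.0041, -0.0, 0.061, 0.0, 255],
[0.0015, -0.0, 0.0044, -0.0, 0.061, 0.0, 255],
[0.0018, -0.0, 0.0047, -0.0, 0.061, 0.0, 255],
[0.002, -0.0, 0.005, -0.0, 0.061, 0.0, 255],
[0.0022, -0.0, 0.0053, -0.0, 0.061, 0.0, 255],
[0.0023, -0.0, 0.0056, -0.0, 0.061, 0.0, 255],
[0.0025, -0.0, 0.006, -0.0, 0.061, 0.0, 255],
[0.0026, -0.0, 0.0063, -0.0, 0.061, 0.0, 255],
[0.0027, -0.0, 0.0066, -0.0, 0.061, 0.0, 255],
end tcp [720.2 -24.1  83. ] lip [839.2 -24.9   3.2]
```

drive_tool --moves '[[[0.0043,0,-0.0042,0.002,0,0,255],[0.0043,0,-0.0042,0.002,0,0,255],[0.0043,0,-0.0042,0.002,0,0,255],[0.0013,0,0.0041,0,0.061,0,255],[0.0015,0,0.0044,0,0.061,0,255],[0.0018,0,0.0047,0,0.061,0,255],[0.002,0,0.005,0,0.061,0,255],[0.0022,0,0.0053,0,0.061,0,255]]]'

```text
clock: 15.22
position: [719.7, -23.7, 111.5]
ee_rot: [0.976, -0.0, -0.217, -0.0]
contact_force: [-0.5, -0.2, -0.7]
gripper_width: 14.7
```

drive_tool --moves '[[[0.0023,0,0.0056,0,0.061,0,255],[0.0025,0,0.006,0,0.061,0,255],[0.0026,0,0.0063,0,0.061,0,255],[0.0027,0,0.0066,0,0.061,0,255],[0,0,0,0,0,0,255],[0,0,0,0,0,0,255]]]'

```text
clock: 15.72
position: [720.2, -23.7, 85.3]
ee_rot: [0.995, -0.0, -0.1, -0.0]
contact_force: [0.0, -0.8, -0.3]
gripper_width: 14.7
```

```bash
python3 sc.py
```

```text
15.7167 [720.2 -23.7  85.3] [ 0.98  -0.001 -0.198] F [ 0.  -0.8 -0.3] lip [839.2 -24.6   5.5]
[325.9 314.9] [  48   53 1100] [798.4 -20.4  11. ]
[337.1 297.2] [12 15 21] [776.3  29.4  11. ]
[340.7 336.9] [ 24  19 212] [857.  -27.9  11. ]
circ 341.2 337.5 4.8333335 [858.2 -27.5  10. ]
circ 340.8 285.2 6.4666667 [754.6  58.4  10. ]
circ 333.8 342.8 4.4666667 [859.3 -48.   10. ]
circ 348.2 332.5 4.8333335 [857.3  -7.7  10. ]
```

The nudge worked: the balls are still in a row at x≈857, y≈-7, -27 and -47. Backing off a little and laying the pan flat on the bench.

Run:
```python
from h import *
ramp(tcp((822,-26.3,1.0),0,0),0,0,[1,2,2,2,1])
```

```text
[-0.0031, 0.0002, 0.0044, -0.0, 0.025, -0.0, 255],
[-0.0065, 0.0005, 0.0086, -0.0, 0.05, -0.0, 255],
[-0.0069, 0.0005, 0.0083, -0.0, 0.05, -0.0, 255],
[-0.0073, 0.0005, 0.0079, -0.0, 0.05, -0.0, 255],
[-0.0038, 0.0002, 0.0038, -0.0, 0.025, -0.0, 255],
```

drive_tool --moves '[[[-0.003,0.0002,0.0044,0,0.025,0,255],[-0.0065,0.0005,0.0086,0,0.05,0,255],[-0.007,0.0005,0.0083,0,0.05,0,255],[-0.0073,0.0005,0.0079,0,0.05,0,255],[-0.0038,0.0002,0.003,0,0.025,0,255],[0,0,0,0,0,0,255],[0,0,0,0,0,0,255]]]'

```text
clock: 16.35
position: [690.0, -25.4, 55.8]
ee_rot: [1.0, -0.001, 0.0, -0.0]
contact_force: [1.1, 0.5, -1.7]
gripper_width: 15.0
```

```bash
python3 sc.py
```

```text
16.35 [690.  -25.4  55.8] [ 1.    -0.001  0.001] F [ 1.1  0.5 -1.7] lip [822.6 -26.4   1.3]
[318.8 308.5] [  49   57 1326] [777.1 -23.2  11. ]
[340.7 337. ] [ 24  19 214] [857.2 -28.   11. ]
circ 333.8 342.2 4.9666667 [858.1 -47.   10. ]
circ 348.5 332.5 4.9 [857.7  -7.1  10. ]
circ 341.2 337.8 4.6 [858.8 -28.   10. ]
circ 340.5 285.8 6.066667 [755.7  56.6  10. ]
```

Stroke: flat to begin with, about 0.33 m/s under the balls, then tilting up while slowing down.

drive_tool --moves '[[[0.012,0,0.001,0,0,0,255],[0.026,0,0,0,0,0,255],[0.032,0,0,0,0,0,255],[0.026,0,0,0,0.04,0,255],[0.014,0,-0.002,0,0.09,0,255],[0.006,0,-0.006,0,0.1,0,255],[0.001,0,-0.01,0,0.08,0,255],[0,0,-0.015,0,0,0,255]]]'

```text
clock: 17.07
position: [793.8, -26.4, 83.2]
ee_rot: [0.989, -0.001, 0.149, 0.001]
contact_force: [-1.2, -1.5, -3.8]
gripper_width: 15.0
```

```bash
python3 sc.py
python3 - <<'E'
from h import *
import glob
s=read_state();A=R.from_quat(s["ee_rot"]).as_matrix()
f=sorted(glob.glob("pics/s_*.png"),key=lambda n:int(n[7:-4]))[-1];im=cv2.imread(f);print(f)
L=s["position"]+A@LIP;print(proj("scene",L))
b=im[290:420,260:440];a=get_image("top")[40:140,220:370]
cv2.imwrite("pics/k1.png",np.hstack([cv2.resize(b,(500,361),interpolation=cv2.INTER_CUBIC),cv2.resize(a,(290,193),interpolation=cv2.INTER_CUBIC).repeat(1,0) if 0 else cv2.copyMakeBorder(cv2.resize(a,(290,193)),0,168,0,0,cv2.BORDER_CONSTANT)]))
E
```

```text
17.0667 [793.8 -26.4  83.2] [ 0.955 -0.002  0.296] F [-1.2 -1.5 -3.8] lip [936.5 -27.5  70.2]
[323.3 295.4] [ 3 13 19] [755.3   6.6  11. ]
circ 374.8 339.5 5.7333336 [900.3  27.7  10. ]
circ 340.8 286.2 5.7000003 [756.8  56.6  10. ]
circ 366.5 342.8 5.7333336 [896.4   8.1  10. ]
circ 358.2 348.2 6.4666667 [895.9 -14.2  10. ]
circ 356.8 315.2 4.9666667 [835.5  35.6  10. ]
pics/s_1706.png
[373.71056412 351.10378931]
```

View pics/k1.png

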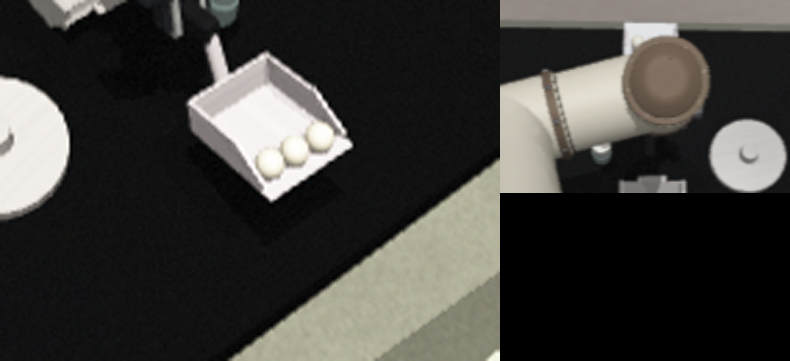

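All three are in the pan near the lip; the .3 rad tilt rolls them back. I'll hold briefly and lift, then carry them to the jar as before.

drive_tool --moves '[[[0,0,0,0,0.02,0,255],[0,0,0,0,0.02,0,255],[0,0,0,0,0.02,0,255],[0.004,0,-0.013,0,0,0,255],[0.008,0,-0.025,0,0,0,255],[0.007,0,-0.02,0,0,0,255],[0.003,0,-0.01,0,0,0,255],[0,0,0,0,0,0,255]]]'

```text
clock: 17.83
position: [797.2, -25.3, 164.4]
ee_rot: [0.982, -0.001, 0.188, -0.001]
contact_force: [-0.0, -0.6, -1.1]
gripper_width: 14.8
```

Run:
```python
from h import *
s=read_state();print(s["clock"],s["position"],R.from_quat(s["ee_rot"]).as_matrix()[:,0],s["contact_force"])
y=-.45;j=np.array([574,-261.]);l=j-25*np.array([np.cos(y),np.sin(y)])
t=tcp((*l,115),y,.3);print(t)
ramp(t,y,.3,[1,2,3,4,4,4,4,4,4,4,4,4,3,2,1,.5])
```

```text
17.8333 [797.20404153 -25.27512908 164.42549003] [ 0.9291785  -0.00154041  0.36962811] [-0.0243733  -0.55784935 -1.10336638]
[ 423.32724626 -187.32831553  128.00494492]
[-0.0074, 0.0034, -0.0022, -0.003, -0.002, 0.009, 255],
[-0.0148, 0.0068, -0.0043, -0.006, -0.003, 0.017, 255],
[-0.0221, 0.0107, -0.0063, -0.009, -0.005, 0.026, 255],
[-0.0291, 0.0151, -0.0081, -0.012, -0.006, 0.035, 255],
[-0.0286, 0.0162, -0.0077, -0.012, -0.006, 0.035, 255],
[-0.028, 0.0173, -0.0073, -0.012, -0.006, 0.035, 255],
[-0.0275, 0.0183, -0.0069, -0.012, -0.006, 0.035, 255],
[-0.0269, 0.0194, -0.0065, -0.012, -0.006, 0.035, 255],
[-0.0262, 0.0204, -0.0061, -0.012, -0.006, 0.035, 255],
[-0.0255, 0.0213, -0.0057, -0.012, -0.006, 0.035, 255],
[-0.0248, 0.0223, -0.0052, -0.012, -0.006, 0.035, 255],
[-0.024, 0.0232, -0.0048, -0.012, -0.006, 0.035, 255],
[-0.0174, 0.0181, -0.0033, -0.009, -0.005, 0.026, 255],
[-0.0113, 0.0124, -0.002, -0.006, -0.003, 0.017, 255],
[-0.0055, 0.0063, -0.0009, -0.003, -0.002, 0.009, 255],
[-0.0027, 0.0032, -0.0005, -0.002, -0.001, 0.004, 255],
```

drive_tool --moves '[[[-0.0074,0.0034,-0.0022,-0.003,-0.002,0.009,255],[-0.0148,0.0068,-0.0043,-0.006,-0.003,0.017,255],[-0.022,0.0107,-0.0063,-0.009,-0.005,0.026,255],[-0.029,0.015,-0.008,-0.012,-0.006,0.035,255],[-0.0286,0.0162,-0.0077,-0.012,-0.006,0.035,255],[-0.028,0.0173,-0.0073,-0.012,-0.006,0.035,255],[-0.0275,0.0183,-0.0069,-0.012,-0.006,0.035,255],[-0.027,0.0194,-0.0065,-0.012,-0.006,0.035,255]]]'

```text
clock: 18.5
position: [590.2, -113.3, 138.8]
ee_rot: [0.979, -0.121, 0.161, 0.018]
contact_force: [0.7, -0.2, -2.2]
gripper_width: 15.0
```

drive_tool --moves '[[[-0.0262,0.0204,-0.006,-0.012,-0.006,0.035,255],[-0.0255,0.0213,-0.0057,-0.012,-0.006,0.035,255],[-0.0248,0.0223,-0.0052,-0.012,-0.006,0.035,255],[-0.024,0.0232,-0.0048,-0.012,-0.006,0.035,255],[-0.0174,0.018,-0.0033,-0.009,-0.005,0.026,255],[-0.0113,0.0124,-0.002,-0.006,-0.003,0.017,255],[-0.0055,0.0063,-0.0009,-0.003,-0.002,0.009,255],[-0.0027,0.0032,-0.0005,-0.002,-0.001,0.004,255]]]'

```text
clock: 19.17
position: [418.2, -188.2, 124.0]
ee_rot: [0.964, -0.221, 0.142, 0.033]
contact_force: [0.7, -0.6, -2.3]
gripper_width: 14.9
```

drive_tool --moves '[[[0,0,0,0,0,0,255],[0,0,0,0,0,0,255]]]'

```text
clock: 19.33
position: [421.2, -187.5, 125.1]
ee_rot: [0.964, -0.22, 0.143, 0.032]
contact_force: [-0.2, 0.9, -2.3]
gripper_width: 15.1
```

Run:
```python
from h import *
s=read_state();q=R.from_quat(s["ee_rot"]);A=q.as_matrix();print(s["clock"],s["position"],"lip",s["position"]+A@LIP)
y=-.45;c=np.array([np.cos(y),np.sin(y)])
l=(s["position"]+A@LIP);w=np.array([574,-261])-25*c-l[:2];print("err",w@c,w@[-c[1],c[0]])
planlip([(w@c,-10,y,.1,3),(0,-12,y,-.1,4),(0,76-(l[2]-22),y,-.7,8)])
im=get_image("scene");E=camera_params("scene");g=cv2.cvtColor(im,cv2.COLOR_BGR2GRAY)
cs=cv2.HoughCircles(cv2.resize(g,None,fx=3,fy=3,interpolation=cv2.INTER_CUBIC),cv2.HOUGH_GRADIENT,1,15,param1=80,param2=14,minRadius=10,maxRadius=18)
# expected: balls at pan x=-28, y 0,+-21, z 12
for yy in(-21,0,21):
    P=s["position"]+A@(LIP+[-73,yy,-12]);print("expect",proj("scene",P,E).round(1))
for u,v,r in cs[0]:
    if 150<u/3<260 and 200<v/3<300:print("circ",u/3,v/3,r/3)
```

```text
19.3333 [ 421.22655298 -187.53668188  125.10865895] lip [ 549.454491   -250.04329247  111.37659633]
err 1.8677225972744833 0.8105148811224842
lip [ 549.5 -250.   111.4]
[0.0035, -0.0001, -0.0051, -0.0, -0.065, 0.001, 255],
[0.0037, -0.0001, -0.0051, -0.0, -0.065, 0.001, 255],
[0.0039, -0.0001, -0.0051, -0.0, -0.065, 0.001, 255],
[0.0026, -0.0, -0.0036, -0.0, -0.05, 0.0, 255],
[0.0027, 0.0, -0.0036, -0.0, -0.05, 0.0, 255],
[0.0029, -0.0, -0.0036, -0.0, -0.05, 0.0, 255],
[0.003, 0.0, -0.0036, -0.0, -0.05, 0.0, 255],
[0.0046, 0.0, -0.0081, 0.0, -0.075, -0.0, 255],
[0.0048, -0.0, -0.0081, 0.0, -0.075, -0.0, 255],
[0.0049, 0.0, -0.0082, 0.0, -0.075, -0.0, 255],
[0.005, 0.0, -0.0082, 0.0, -0.075, -0.0, 255],
[0.0051, -0.0, -0.0082, 0.0, -0.075, -0.0, 255],
[0.0052, 0.0, -0.0083, 0.0, -0.075, -0.0, 255],
[0.0053, -0.0, -0.0083, 0.0, -0.075, -0.0, 255],
[0.0054, -0.0, -0.0084, 0.0, -0.075, -0.0, 255],
end tcp [ 491.9 -221.4  203.1] lip [ 551.1 -250.9   76. ]
expect [184.  233.6]
expect [174.7 234.5]
expect [165.3 235.4]
circ 173.83333 235.16667 3.9333334
circ 182.83333 233.5 4.0333333
circ 165.16667 235.16667 3.6666667
```

All three show where expected in the pan (within 1 px). Tipping them.

drive_tool --moves '[[[0.0035,0,-0.005,0,-0.065,0,255],[0.0037,0,-0.005,0,-0.065,0,255],[0.0039,0,-0.005,0,-0.065,0,255],[0.0026,0,-0.0036,0,-0.05,0,255],[0.0027,0,-0.0036,0,-0.05,0,255],[0.0029,0,-0.0036,0,-0.05,0,255],[0.003,0,-0.0036,0,-0.05,0,255],[0.0046,0,-0.0081,0,-0.075,0,255]]]'

```text
clock: 20.05
position: [441.6, -197.2, 164.0]
ee_rot: [0.971, -0.221, -0.087, -0.02]
contact_force: [-1.1, 0.5, -2.4]
gripper_width: 15.1
```

drive_tool --moves '[[[0.0048,0,-0.008,0,-0.075,0,255],[0.0049,0,-0.0082,0,-0.075,0,255],[0.005,0,-0.0082,0,-0.075,0,255],[0.005,0,-0.0082,0,-0.075,0,255],[0.0052,0,-0.0083,0,-0.075,0,255],[0.0053,0,-0.0083,0,-0.075,0,255],[0.0054,0,-0.0084,0,-0.075,0,255],[0,0,0,0,0,0,255]]]'

```text
clock: 20.72
position: [494.1, -222.5, 198.8]
ee_rot: [0.915, -0.209, -0.336, -0.077]
contact_force: [0.4, -0.8, -2.0]
gripper_width: 15.2
```

drive_tool --moves '[[[0,0,0,0,0,0,255],[0,0,0,0,0,0,255],[0,0,-0.02,0,0,0,255],[0,0,-0.02,0,0,0,255],[0,0,-0.02,0,0,0,255],[0,0,-0.01,0,0,0,255]]]'

```text
clock: 21.22
position: [532.4, -241.6, 259.1]
ee_rot: [0.917, -0.209, -0.332, -0.076]
contact_force: [0.6, -0.8, -0.6]
gripper_width: 14.9
```

Run:
```python
from h import *
s=read_state();print(s["clock"],s["position"],R.from_quat(s["ee_rot"]).as_matrix()[:,0])
y=.235; o=np.array([549,262.5]); t=np.append(o-87.5*np.array([np.cos(y),np.sin(y)]),125); print(t)
ramp(t,y,0,[1,2]+[3]*13+[2,2,1,1])
```

```text
21.2167 [ 532.38994945 -241.64444281  259.12017494] [ 0.69279194 -0.3325574  -0.63987882]
[463.90499513 242.12623877 125.        ]
[-0.0026, -0.0085, 0.0058, -0.005, 0.014, -0.014, 255],
[-0.005, -0.0171, 0.0114, -0.01, 0.028, -0.027, 255],
[-0.0073, -0.0259, 0.0166, -0.015, 0.042, -0.041, 255],
[-0.0069, -0.0265, 0.0159, -0.015, 0.042, -0.041, 255],
[-0.0065, -0.027, 0.0152, -0.015, 0.042, -0.041, 255],
[-0.006, -0.0275, 0.0146, -0.015, 0.042, -0.041, 255],
[-0.0054, -0.0279, 0.0139, -0.015, 0.042, -0.041, 255],
[-0.0049, -0.0283, 0.0133, -0.015, 0.042, -0.041, 255],
[-0.0042, -0.0287, 0.0127, -0.015, 0.042, -0.041, 255],
[-0.0036, -0.029, 0.0121, -0.015, 0.042, -0.041, 255],
[-0.0029, -0.0294, 0.0115, -0.015, 0.042, -0.041, 255],
[-0.0021, -0.0296, 0.011, -0.015, 0.042, -0.041, 255],
[-0.0014, -0.0299, 0.0105, -0.015, 0.042, -0.041, 255],
[-0.0006, -0.03, 0.01, -0.015, 0.042, -0.041, 255],
[0.0003, -0.0302, 0.0095, -0.015, 0.042, -0.041, 255],
[0.0007, -0.0202, 0.0061, -0.01, 0.028, -0.027, 255],
[0.0011, -0.0202, 0.0059, -0.01, 0.028, -0.027, 255],
[0.0008, -0.0101, 0.0029, -0.005, 0.014, -0.014, 255],
[0.0009, -0.0101, 0.0028, -0.005, 0.014, -0.014, 255],
```

drive_tool --moves '[[[-0.0026,-0.0085,0.0058,-0.005,0.014,-0.014,255],[-0.005,-0.017,0.0114,-0.01,0.028,-0.027,255],[-0.0073,-0.026,0.0166,-0.015,0.042,-0.041,255],[-0.007,-0.0265,0.016,-0.015,0.042,-0.041,255],[-0.0065,-0.027,0.0152,-0.015,0.042,-0.041,255],[-0.006,-0.0275,0.0146,-0.015,0.042,-0.041,255],[-0.0054,-0.028,0.014,-0.015,0.042,-0.041,255],[-0.005,-0.0283,0.0133,-0.015,0.042,-0.041,255]]]'

```text
clock: 21.88
position: [500.2, -27.7, 199.2]
ee_rot: [0.978, -0.066, -0.191, -0.044]
contact_force: [-0.1, -0.2, -2.3]
gripper_width: 15.1
```

drive_tool --moves '[[[-0.0042,-0.0287,0.0127,-0.015,0.042,-0.041,255],[-0.0036,-0.029,0.012,-0.015,0.042,-0.041,255],[-0.003,-0.0294,0.0115,-0.015,0.042,-0.041,255],[-0.002,-0.0296,0.011,-0.015,0.042,-0.041,255],[-0.0014,-0.03,0.0105,-0.015,0.042,-0.041,255],[-0.0006,-0.03,0.01,-0.015,0.042,-0.041,255],[0.0003,-0.03,0.0095,-0.015,0.042,-0.041,255],[0.0007,-0.02,0.006,-0.01,0.028,-0.027,255]]]'

```text
clock: 22.55
position: [466.3, 204.5, 135.4]
ee_rot: [0.995, 0.093, -0.027, -0.007]
contact_force: [-0.1, -0.2, -1.1]
gripper_width: 14.8
```

drive_tool --moves '[[[0.001,-0.02,0.006,-0.01,0.028,-0.027,255],[0.0008,-0.01,0.003,-0.005,0.014,-0.014,255],[0.0009,-0.01,0.003,-0.005,0.014,-0.014,255],[0,0,0,0,0,0,255],[0,0,0,0,0,0,255],[0,0,0,0,0,0,255]]]'

```text
clock: 23.05
position: [462.4, 241.5, 123.3]
ee_rot: [0.993, 0.117, -0.0, -0.0]
contact_force: [-0.3, 1.3, -1.9]
gripper_width: 14.9
```

Run:
```python
from h import *
s=read_state();print(s["clock"],s["position"],R.from_quat(s["ee_rot"]).as_matrix().round(4))
y=.235; ramp((s["position"][0],s["position"][1],57),y,0,[1,2,2,2,1.5,1,.5])
t=get_image("top");cv2.imwrite("pics/top9.png",t)
j=cv2.resize(t[150:220,345:415],(560,560),interpolation=cv2.INTER_CUBIC);cv2.imwrite("pics/jar9.png",j)
g=cv2.cvtColor(j,cv2.COLOR_BGR2GRAY)
c=cv2.HoughCircles(g,cv2.HOUGH_GRADIENT,1,45,param1=60,param2=14,minRadius=22,maxRadius=36)
E=camera_params("top")
print([proj("top",(574,-261,14),E).round(1)])
if c is not None:
  for u,v,r in c[0]: 
    P=ray("top",(345+u/8,150+v/8),24,E); print((u/8+345).round(1),(v/8+150).round(1),(r/8).round(1),P.round(),np.hypot(P[0]-574,P[1]+261).round(1))
```

```text
23.05 [462.35952537 241.53118973 123.33842782] [[ 9.725e-01  2.329e-01 -2.000e-04]
 [ 2.329e-01 -9.725e-01  7.000e-04]
 [ 0.000e+00 -7.000e-04 -1.000e+00]]
[-0.0, 0.0, 0.0066, -0.0, -0.0, 0.0, 255],
[-0.0, 0.0, 0.0133, -0.0, -0.0, 0.0, 255],
[-0.0, 0.0, 0.0133, -0.0, -0.0, 0.0, 255],
[-0.0, 0.0, 0.0133, -0.0, -0.0, 0.0, 255],
[-0.0, 0.0, 0.01, -0.0, -0.0, 0.0, 255],
[-0.0, 0.0, 0.0066, -0.0, -0.0, 0.0, 255],
[-0.0, 0.0, 0.0033, -0.0, -0.0, 0.0, 255],
[array([378.9, 186.5])]
390.9 178.1 4.0 [ 597. -292.   24.] 38.8
379.1 171.6 3.2 [ 615. -259.   24.] 40.8
391.4 194.3 3.2 [ 551. -293.   24.] 39.3
385.6 173.7 4.3 [ 609. -278.   24.] 38.8
374.1 159.4 4.1 [ 649. -246.   24.] 76.9
383.4 191.9 3.0 [ 557. -271.   24.] 19.4
355.7 199.9 4.0 [ 533. -193.   24.] 79.1
```

drive_tool --moves '[[[0,0,0.0066,0,0,0,255],[0,0,0.0133,0,0,0,255],[0,0,0.0133,0,0,0,255],[0,0,0.0133,0,0,0,255],[0,0,0.01,0,0,0,255],[0,0,0.0066,0,0,0,255],[0,0,0.0033,0,0,0,255],[0,0,0.0005,0,0,0,255]]]'

```text
clock: 23.77
position: [462.1, 241.7, 55.3]
ee_rot: [0.993, 0.117, -0.001, 0.0]
contact_force: [0.2, -0.5, -0.9]
gripper_width: 14.8
```

drive_tool --moves '[[[0,0,0.001,0,0,0,255],[0,0,0.0007,0,0,0,255],[0,0,0,0,0,0,255],[0,0,0,0,0,0,255]]]'

```text
clock: 24.1
position: [462.3, 242.3, 54.8]
ee_rot: [0.993, 0.118, 0.0, -0.0]
contact_force: [0.1, -0.1, -0.7]
gripper_width: 15.0
```

drive_tool --moves '[[[0,0,0.001,0,0,0,255],[0,0,0,0,0,0,255],[0,0,0,0,0,0,255]]]'

```text
clock: 24.35
position: [462.2, 242.4, 54.3]
ee_rot: [0.993, 0.118, 0.0, -0.0]
contact_force: [-3.7, 0.2, 6.2]
gripper_width: 15.0
```

drive_tool --moves '[[[0,0,0,0,0,0,180],[0,0,0,0,0,0,140],[0,0,0,0,0,0,90],[0,0,0,0,0,0,40],[0,0,0,0,0,0,0],[0,0,0,0,0,0,0],[0,0,0,0,0,0,0],[0,0,0,0,0,0,0]]]'

```text
clock: 25.02
position: [462.1, 242.1, 53.2]
ee_rot: [0.993, 0.118, -0.0, -0.0]
contact_force: [1.2, -0.2, 0.8]
gripper_width: 85.5
```

drive_tool --moves '[[[0,0,-0.01,0,0,0,0],[0,0,-0.025,0,0,0,0],[0,0,-0.03,0,0,0,0],[0,0,-0.035,0,0,0,0],[0,0,-0.035,0,0,0,0],[-0.03,0,-0.02,0,0,0,0],[-0.03,0,0,0,0,0,0],[0,0,0,0,0,0,0]]]'

```text
clock: 25.68
position: [400.3, 226.3, 210.3]
ee_rot: [0.993, 0.118, -0.0, -0.001]
contact_force: [-1.0, 0.2, -1.2]
gripper_width: 85.4
```

Run:
```python
from h import *
s=read_state();print(s["clock"],s["position"],s["gripper_width"])
t=get_image("top");b=get_image("scene")
a=cv2.resize(t[150:220,345:415],(380,380),interpolation=cv2.INTER_CUBIC)
cv2.imwrite("pics/end.png",np.hstack([a,cv2.resize(b[120:330,110:400],(420,380),interpolation=cv2.INTER_CUBIC)]))
o=np.array([549,262.5,0]);c,si=np.cos(.235),np.sin(.235)
for l in[(45,37,0),(45,-37,0),(-40,37,28),(-40,-37,28)]:
    w=o+[c*l[0]-si*l[1],si*l[0]+c*l[1],l[2]];u=proj("scene",w);print("scoop pts in picture",((u-[110,120])*[420/290,380/210]+[380,0]).round())
```

```text
25.6833 [400.29418257 226.31150084 210.33835907] 85.39368874754241
scoop pts in picture [757. 155.]
scoop pts in picture [734. 180.]
scoop pts in picture [723. 117.]
scoop pts in picture [700. 140.]
```

View pics/end.png

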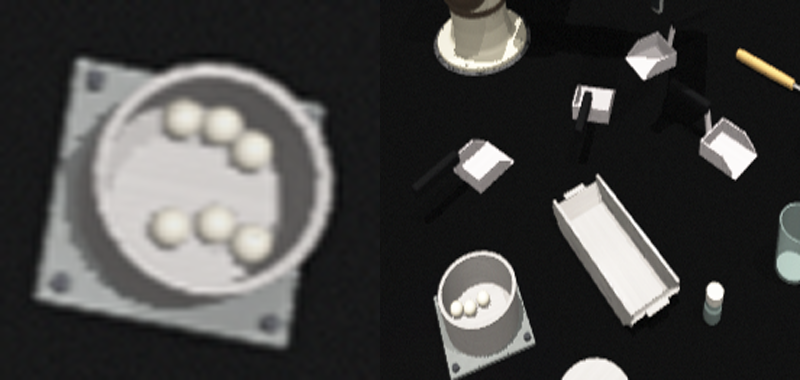

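All six balls are in the jar, in the same places as in the picture 2.6 s earlier, and the tray is empty. The scoop stands flat where predicted, with the gripper clear of it. Handing in.

```bash
python3 -c "
from bench import *
print(job_done())"
```

```text
the job is handed in; nothing more can be done
None
```

All six grinding balls ended up in the jar, and the scoop is back on the bench, right way up, where it started. I handed in at about 26 s; no verdict was reported.

**What went wrong:** on the first scoop, running the lip up the tray's end slope threw three balls over the rim onto the bench. I put the pan ahead of them as a fence, but friction had already almost stopped them. I then:
1. Tipped the three balls still in the pan into the jar.
2. Nudged the spilled three clear of the tray with the lip.
3. Picked them up with one fast, flat stroke and tipped them in as well.

No ball is left outside the jar, but three did touch the bench on the way.

**Last checks:**
- **Balls:** the final top and scene pictures show six balls in the jar and an empty tray. The ones picked out 2.6 s earlier had not moved, and the farthest is about 43 mm from the hollow's centre (limit 55).
- **Scoop:** its pan corners lie about where they were predicted for standing flat. I judged that from the picture and did not measure the tilt.
- **Gripper and bystanders:** the gripper was open and lifted about 155 mm clear of the scoop. I saw no contact with the bystanders and none appeared shifted, but I did not measure them at the end.
- **Disagreement:** the automatic circle search found only five likely balls in the jar; the final picture shows six.

I viewed 13 pictures against the budget of 10, because of the recovery.

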